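# Load a force gauge with a hanging chain

### The arm

A 6-joint arm with a two-finger parallel gripper is mounted at the origin on the work surface. World frame = base frame: x ahead of the robot, y to its left, z up, the work surface at z = 0. Lengths are in m, angles in rad, forces in N, time in s.
With the tool pointing down it reaches from about 0.375 to 0.9 m from the base axis. Payload 3.1 kg.
Tool frame: the origin (TCP) lies on the mounting face of the last link; the fingertips stand 182 mm ahead of it and the grasp point (between the pads) lies 164 mm ahead of it; z points along the fingers, y is the line along which they close (so a half turn about z gives the same grasp; the last joint's range is limited). The gripper opens to 87 mm and grips with 3 to 60 N. Pads are 19 mm wide; open, the fingers measure 117 mm over their backs; the gripper's body (75 mm by 190 mm) begins 51 mm behind the grasp point.
Start: joints at [0.951, 0.527, 1.433, -0, 1.181, -0.178], TCP at [0.267, 0.565, 0.405] pointing down, gripper open.
Joint ranges: [-3.08, 3.08], [-0.75, 2.2], [0.22, 2.44], [-1.43, 4.57], [0, 2.65], [-2.85, 2.85]. Speed limits (rad/s): [2.79, 2.79, 3.14, 3.14, 3.14, 3.14].

### API

Orientations are given as [roll, pitch, yaw] about the fixed x, y, z axes, in that order (R = Rz(yaw) Ry(pitch) Rx(roll)).
In Python, from station import state, capture, calibration, robot, trace gives the robot as it stands.
- The arm moves only by the tool apply_moves, never from a script. Its argument "rows" is a list of rows, each an object of numbers: "rx", "ry", "rz": the turn, a rotation vector about the tool's x, y, z in degrees; "x", "y", "z": the shift along the tool's x, y, z in cm; "grip": the opening in per cent of the stroke, from 0 (shut) to 100 (fully open). A call has exactly 10 rows; each row shifts and turns the commanded pose from where the row before left it, along the tool's axes as they then stand; what a row does not reach is not made up. A row lasts 1/10 s, in which the tool goes at most 50 mm and 8.59 degrees, less where a joint would pass 70% of its speed; a pose out of reach is approached as far as the arm can. A call with a gripper value outside its range is refused whole. The fingers move at their own pace and stop on an object; "force" is the grip in N (left out, the last holds). Time passes only in rows, so rows that do not move let the fingers close, or fill a call up. It gives the time, the measured TCP pose, the force, the opening and the grip force at its end, in the units of the state.
- state(): the state, without advancing time (a new reading comes with each control period).
- capture(name): name is "scene" or "side" or "wrist"; returns (picture, depth): 420x560x3 uint8, red, green, blue; 420x560 float32, m along the optical axis (not along the pixel's ray), 0 where there is no reading.
- calibration(name): a dict with "fx", "fy", "cx", "cy" (pixels), "R" (3x3) and "t" (3): a world point X has camera coordinates R X + t; the wrist camera has in their place "hand_eye" (4x4, takes a point from camera to tool coordinates, whose origin is the TCP and whose axes are the flange's). Camera axes: x right, y down, z forward; pixel columns grow to the right and rows downward; lengths in m; the calibration is good to about 2 mm. The wrist camera is an equidistant fisheye: a pixel r from the principal point sees the ray r / f radians off the axis. A picture is of the moment at which its call begins: read the wrist's pose just before it. calibration takes no time and is no camera call.
- robot.sign_off(): hands the job in; it is judged then, once.
Trained networks look in the newest picture that a camera, given by its name, has taken for a name from the list of things; names that differ only in an ending like _2 or _b are one class to them, and where a whole thing is asked for, a point or a joint stands for the part that bears it (a point fixed in the world has none). Each returns a list of dicts, best first, with "score" (0 to 1); they miss things now and then, are a little off and sometimes report something else, mostly with a low value. They report only what shows in the picture. A call takes as long as a camera call. They do not tell look-alikes from the thing itself.
- trace(target, camera): "mask" (420x560 bool, what is visible of it) and "at" ([row, column] in pixels, amid what is visible of it).
The state is a dict: "t": time; "qpos": joint angles; "joint_vel": joint speeds; "effort": joint torques, N m; "ee_pos": TCP position; "tool_rot": TCP orientation; "force": force on the tool from outside, world axes, zero at the start; "wrist_torque": the same for the moment, N m; "gripper_width": finger opening in m; "grip_force": force on a finger pad.
Only numpy, scipy, OpenCV 4.12 (cv2) and the standard library are available. Lean on these libraries where they do the work, as an engineer would, in place of code of your own. Each camera call takes 0.05 s, during which the arm holds its last target. There are 200 camera calls.

### The job

Hang the coupling link on the pin of the force gauge and let go of it, then hang the small hooked weight from the link's lower loop. Before letting go of the weight, draw the chain gently down through the gauge spindle's free play, until it is firm, and keep about 12 N on the chain for a second; the gauge must never see more than 20 N. Then let go so that the chain hangs still, and leave the big weight and the mouse where they are.

Things in the scene. Friction and masses are not known exactly. Their poses are not given: they have to be found in the camera images.
- stand: Fixed stand of the force gauge: base plate 170 x 180 x 12 mm, post (radius 13 mm) 85 mm in x, 80 mm in y from the origin, gauge head (box 50 x 75 x 110 mm, front 25 mm to -x of the pin, underside 65 mm or more above the pin). Origin on the bench below the pin, z up. Things are hung on the pin from the open -x side.
- pin (a point): Centre of the gauge's 8 mm steel pin, along the stand's y: lower bar of a fork, an upright window 40 mm wide and 36 mm high above the pin's axis on the spindle, some 26 cm over the bench. The spindle slides stiffly, stays where left, gives way downward under about 6 N, and has an unknown play of 3 to 12 mm to a firm lower stop, to be found by feel.
- link: Coupling link, steel, 60 g: open crook on top, grip bar, closed loop below; stands upright in the block. Origin: the axis of the 8 mm bar the crook seats on; z up. Crook: 10 mm bar in the x-z plane, top z = +14 mm, open downward, tip at x = +19, z = -9 mm: pass the tip over the bar in +x, 14 to 21 mm above its seat, then lower. Reaches down to z = -110 mm.
- link_grip (a point): Centre of the link's grip bar, 12 (x) x 10 (y) x 36 mm (z), at x = -22, z = -30 mm from the link's origin. Pinch it across y, fingers coming from above and from -x, tilted about 40 degrees, so that the gripper keeps clear of what is above the crook.
- link_loop (a point): Centre of the lower bar of the link's loop, 106 mm below the link's origin. The loop lies in the link's y-z plane, of 8 mm round bar, its window 40 mm wide (y) and 40 mm high; this lower bar runs along y.
- block: Fixed black block, 50 (x) x 90 (y) x 34 mm, in which the link stands with its loop in a slot 10 x 60 mm, 24 mm deep; lift the link straight up out of it by 30 mm or more. Origin at the centre of its underside.
- weight: Small hooked weight, steel, 250 g give or take a quarter: crook and grip bar as on the link, at the same places from its origin (grip to -x, tip to +x), over a round body 48 mm in diameter and 32 mm high, its top 62 mm and underside 94 mm below the origin. Stands on the bench. Origin: the axis of the 8 mm bar the crook seats on; z up.
- weight_grip (a point): Centre of the small weight's grip bar, 12 (x) x 10 (y) x 36 mm (z), at x = -22, z = -30 mm from the weight's origin; to be pinched like the link's.
- big_weight: Big hooked weight, 900 g, same shape with a body 68 mm in diameter and 48 mm high: leave it alone. Origin at its crook's seat, 110 mm above the bench.
- mouse: Black computer mouse, 105 x 60 x 33 mm: leave it alone. Origin under its centre.
There are look-alikes about, which are no part of the job. What is shaped like the link but yellow is not meant. Leave any red look-alike of the weight alone.

How it is judged:
On the way, in this order (a step that is already met when the one before it is completed fails the run):
1. the link hangs by its crook on the gauge's pin, let go of (distance between link and pin below 0.018 m and z of link in the frame of pin between -0.004 and 0.004 m and contact force between the fingers and link below 0.1 N and contact force between link and stand above 0.2 N), for 0.2 s.
2. with its crook on the lower bar of the link's loop, the weight is drawn down on the link with more than 9 N for half a second (which only the spindle's stop can bear) (distance between weight and link_loop below 0.018 m and contact force between weight and link above 9 N), for 0.5 s.
At the end, for the whole second after the job is handed in: The link hangs on the gauge's pin (crook seat within 18 mm along the pin and 4 mm in height), the small weight hangs from the link's lower loop (within 18 mm of the middle of its lower bar), both upright within 0.2 rad and slower than 80 mm/s, the weight bearing on the link with more than 1 N (distance between link and pin below 0.018 m and z of link in the frame of pin between -0.004 and 0.004 m and distance between weight and link_loop below 0.018 m and contact force between weight and link above 1 N and angle between each of link, weight's own z axis and vertical below 0.2 rad and linear speed of each of weight, link below 0.08 m/s); the robot touches nothing.
It fails at once if the gauge or its stand is loaded with more than 20 N (contact force between stand and anything else above 20 N).
It fails at once if the big weight is moved by more than 20 mm (distance of big_weight from where it was at the start of the episode above 0.02 m).
It fails at once if the mouse is moved by more than 20 mm (distance of mouse from where it was at the start of the episode above 0.02 m).
It also fails if it takes over 72 s, if anything falls off the work surface, if the arm or the gripper's body presses on something with over 40 N, if the wrist force passes 120 N, or if a joint passes its speed limit or range.

## Working session

There is one attempt and no reset: what is moved stays moved. The work goes in short steps, Python scripts to look and compute and a tool call to move; the robot and the scene stay as the last step left them, time stands still between calls to the robot, and variables do not carry over. Pictures are saved under pics/ and viewed, at most 10 in all, crops included, and the job is handed in when it is done.

Besides the shell and the picture viewer there is one more tool, called as name(argument=value, ...), one argument or row to a line, values as JSON. apply_moves: Moves the arm, as the interface text tells. Its arguments: {"type":"object","properties":{"rows":{"type":"array"},"force":{"type":"number"}},"required":["rows"]}

```bash
ls; mkdir -p pics
cat > h.py <<'E'
import numpy as np, cv2
from station import state, capture, calibration, robot, trace
from scipy.spatial.transform import Rotation as Ro
def pts(cam,depth,mask):
    c=calibration(cam); v,u=np.nonzero(mask&(depth>0)); d=depth[v,u]
    p=np.c_[(u-c['cx'])/c['fx']*d,(v-c['cy'])/c['fy']*d,d]
    return (p-np.array(c['t']))@np.array(c['R'])
def save(n,img): cv2.imwrite('pics/'+n+'.png',img[...,::-1])
E
python3 - <<'E'
from h import *
a,da=capture('scene');b,db=capture('side')
np.savez('d0.npz',a=a,da=da,b=b,db=db)
for cam,d in(('scene',da),('side',db)):
    c=calibration(cam);print(cam,np.round(c['R'],2).tolist(),np.round(-np.array(c['R']).T@c['t'],3))
    for n in['stand','pin','link','block','weight','big_weight','mouse','link_grip','weight_grip','link_loop']:
        for r in trace(n,cam):
            p=pts(cam,d,r['mask']);print(n,round(r['score'],2),np.round(r['at']).tolist(),len(p),np.round(np.median(p,0),3) if len(p) else '', np.round(np.percentile(p,[2,98],axis=0),3).tolist() if len(p) else '')
print(state())
save('s0',a);save('b0',b)
E
```

```text
pics
scene [[-0.09, 1.0, 0.0], [0.59, 0.05, -0.81], [-0.8, -0.07, -0.59]] [1.472 0.056 0.836]
stand 0.64 [231.0, 337.0] 8479 [0.692 0.075 0.232] [[0.592, -0.015, 0.004], [0.754, 0.15, 0.444]]
pin 0.57 [183.0, 312.0] 305 [0.638 0.052 0.286] [[0.166, 0.021, -0.003], [0.645, 0.086, 0.319]]
link 0.64 [225.0, 398.0] 216 [0.4   0.318 0.012] [[0.341, 0.271, -0.001], [0.451, 0.353, 0.043]]
link 0.54 [238.0, 399.0] 238 [0.529 0.294 0.063] [[0.408, 0.266, -0.002], [0.543, 0.329, 0.132]]
block 0.96 [257.0, 399.0] 712 [0.55  0.291 0.03 ] [[0.509, 0.247, -0.001], [0.568, 0.333, 0.036]]
weight 0.61 [235.0, 153.0] 395 [ 0.523 -0.373  0.031] [[0.501, -0.398, 0.001], [0.543, -0.349, 0.103]]
weight 0.58 [235.0, 184.0] 376 [ 0.523 -0.281  0.031] [[0.454, -0.307, -0.001], [0.539, -0.262, 0.103]]
big_weight 0.58 [286.0, 432.0] 957 [0.68  0.357 0.046] [[0.634, 0.327, 0.001], [0.701, 0.391, 0.119]]
mouse 0.79 [275.0, 144.0] 823 [ 0.682 -0.345  0.022] [[0.626, -0.389, 0.006], [0.72, -0.305, 0.034]]
link_grip 0.74 [182.0, 311.0] 211 [0.638 0.048 0.295] [[0.192, 0.021, -0.0], [0.645, 0.073, 0.319]]
link_grip 
[... 1987 characters left out ...]
, [0.54, 0.321, 0.132]]
{'t': 1.1, 'qpos': array([ 9.50507561e-01,  5.27495979e-01,  1.43270337e+00,  3.58018427e-05,
        1.18137609e+00, -1.78503807e-01]), 'joint_vel': array([ 0.00061365,  0.00040003, -0.00038607, -0.00097435,  0.00078733,
        0.00214818]), 'effort': array([-1.60674563e-04, -4.40032268e+01, -1.76983953e+01,  6.34631678e-02,
        5.05078398e-02, -1.88034761e-05]), 'ee_pos': array([0.26718132, 0.56499093, 0.4047498 ]), 'tool_rot': array([ 3.14156983e+00, -2.95383571e-05,  2.69979410e+00]), 'force': array([ 0.10941217,  0.18187447, -0.294075  ]), 'wrist_torque': array([ 0.00655373, -0.02403766,  0.00669281]), 'grip_force': 0.0, 'gripper_width': 0.08683541932462598}
```

```bash
ls pics
```

```text
b0.png
s0.png
```

View pics/s0.png

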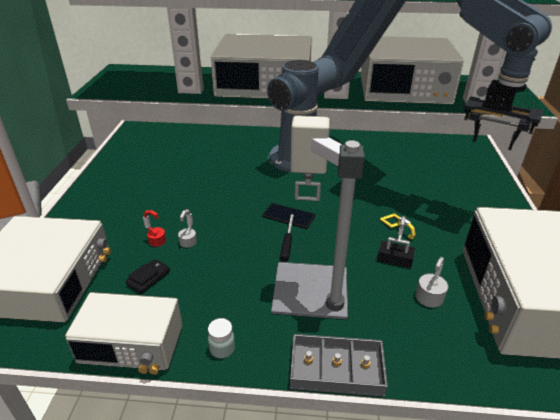

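View pics/b0.png

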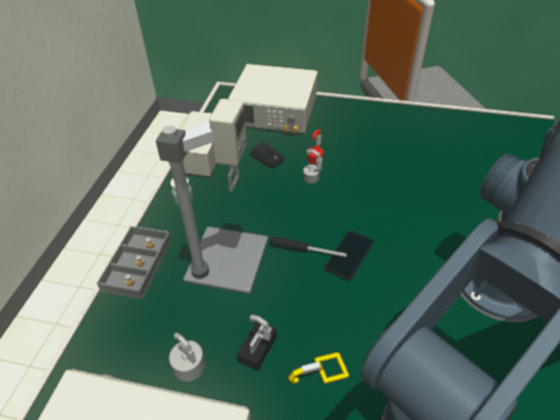

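```bash
cat > g.py <<'E'
from h import *
d=np.load('d0.npz'); one=np.ones((420,560),bool)
P={'scene':pts('scene',d['da'],one),'side':pts('side',d['db'],one)}
def box(p,lo,hi): return p[((p>lo)&(p<hi)).all(1)]
def rect(n,q): 
    r=cv2.minAreaRect(q[:,:2].astype(np.float32)*1000); print(n,len(q),np.round(r[0]),np.round(r[1]),round(r[2],1))
for k,p in P.items():
    print(k,'bench z',np.median(box(p,[.3,-.2,-.03],[.5,.2,.03])[:,2]))
    rect('plate',box(p,[.5,-.1,.007],[.85,.25,.017]))
    q=box(p,[.6,.05,.05],[.8,.2,.2]);rect('post',q)
    q=box(p,[.5,-.1,.33],[.7,.1,.5]);rect('head',q);print(q.min(0),q.max(0))
    q=box(p,[.56,-.03,.22],[.70,.1,.322])
    print('fork',len(q),np.percentile(q,[1,50,99],axis=0).round(4).tolist())
    m=q[:,:2].mean(0);u,s,v=np.linalg.svd(q[:,:2]-m,full_matrices=False);print(' dir',v[0],s)
    lo=q[q[:,2]<np.percentile(q[:,2],3)+.006];print(' low',lo.mean(0),np.percentile(lo,[2,98],axis=0).round(4).tolist())
    rect('block',box(p,[.48,.22,.028],[.6,.36,.037]))
    for n,lo,hi in(('link',[.47,.22,.042],[.6,.36,.16]),('weight',[.45,-.315,.038],[.57,-.23,.13]),('wbody',[.45,-.315,.02],[.57,-.23,.036])):
        q=box(p,lo,hi);rect(n,q);print(np.percentile(q,[1,50,99],axis=0).round(4).tolist())
        for z in np.arange(.04,.14,.01):
            s=q[abs(q[:,2]-z)<.005]
            if len(s)>2: print('  ',round(z,2),len(s),s[:,:2].mean(0).round(4),s[:,:2].min(0).round(3),s[:,:2].max(0).round(3))
I=lambda im,r,c,s:cv2.resize(im[r[0]:r[1],c[0]:c[1]],None,fx=s,fy=s,interpolation=cv2.INTER_CUBIC)
a,b=d['a'],d['b']
f=lambda x:cv2.resize(x,(390,290))
top=np.hstack([f(a[150:210,270:350]),f(a[205,None] if 0 else a[205:270,355:443])])
bot=np.hstack([f(b[300:367,215:305]),f(a[200,None] if 0 else a[200:255,150:224])])
save('c0',np.vstack([top,bot]))
E
python3 g.py
```

```text
scene bench z -0.0007639691312375233
plate 3333 [685. 101.] [266. 322.] 84.5
post 568 [729. 126.] [26. 16.] 89.8
head 2184 [656.  55.] [92. 86.] 88.1
[0.61186835 0.00940079 0.33016043] [0.6999442  0.0998841  0.44598322]
fork 319 [[0.632, 0.0197, 0.2522], [0.6382, 0.0486, 0.2899], [0.6452, 0.0746, 0.3201]]
 dir [0.00493517 0.99998782] [0.30060044 0.04795604]
 low [0.63759626 0.04619391 0.2563506 ] [[0.6339, 0.0194, 0.2515], [0.6414, 0.0721, 0.2596]]
block 414 [534. 292.] [91. 56.] 78.1
link 179 [534. 293.] [44. 40.] 30.7
[[0.5105, 0.2659, 0.0445], [0.5302, 0.2935, 0.0655], [0.5452, 0.3178, 0.1325]]
   0.04 4 [0.5336 0.2916] [0.526 0.269] [0.542 0.313]
   0.05 22 [0.5335 0.2917] [0.523 0.265] [0.546 0.319]
   0.06 60 [0.5316 0.2936] [0.519 0.267] [0.542 0.318]
   0.07 30 [0.5226 0.2937] [0.511 0.269] [0.539 0.317]
   0.08 14 [0.5126 0.2965] [0.509 0.292] [0.516 0.302]
   0.09 4 [0.5112 0.2963] [0.51  0.293] [0.512 0.302]
   0.11 3 [0.5412 0.2907] [0.539 0.288] [0.543 0.293]
   0.12 11 [0.5421 0.2901] [0.539 0.285] [0.545 0.294]
   0.13 31 [0.5324 0.292 ] [0.516 0.286] [0.546 0.298]
wei
[... 1960 characters left out ...]
[15. 48.] 79.2
[[0.4823, -0.2874, 0.0396], [0.4941, -0.2775, 0.0861], [0.5259, -0.2698, 0.1084]]
   0.04 10 [ 0.5002 -0.2788] [ 0.49  -0.283] [ 0.517 -0.274]
   0.05 9 [ 0.4884 -0.274 ] [ 0.482 -0.281] [ 0.493 -0.27 ]
   0.06 15 [ 0.4872 -0.2736] [ 0.482 -0.283] [ 0.494 -0.27 ]
   0.07 13 [ 0.4885 -0.2751] [ 0.482 -0.278] [ 0.494 -0.271]
   0.08 12 [ 0.4877 -0.2748] [ 0.483 -0.281] [ 0.494 -0.271]
   0.09 18 [ 0.498 -0.278] [ 0.486 -0.286] [ 0.529 -0.271]
   0.1 41 [ 0.509  -0.2804] [ 0.49  -0.291] [ 0.526 -0.274]
   0.11 9 [ 0.511  -0.2809] [ 0.507 -0.287] [ 0.517 -0.277]
wbody 143 [ 512. -280.] [43. 47.] 30.4
[[0.4892, -0.3068, 0.0204], [0.5136, -0.2744, 0.0309], [0.5344, -0.2592, 0.0352]]
```

View pics/c0.png

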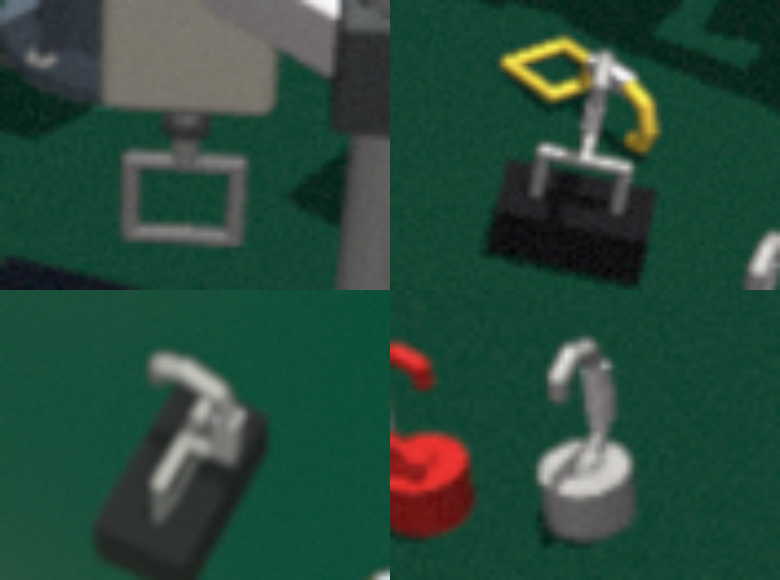

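```bash
cat >> h.py <<'E'
def Rt(psi,tilt=40):
    s,c=np.sin(np.radians(tilt)),np.cos(np.radians(tilt))
    return Ro.from_euler('z',psi,degrees=True)*Ro.from_matrix(np.array([[-c,0,s],[0,1,0],[-s,0,-c]]))
def cur():
    s=state(); return np.array(s['ee_pos']),Ro.from_euler('xyz',s['tool_rot']),s
def plan(g,psi,tilt=40,n=10,off=.164,start=None):
    """n equal rows bringing grasp point to g; returns per-row cm, deg"""
    p,R,s=cur()
    if start is not None: p,R=start
    T=Rt(psi,tilt); tp=np.array(g)-off*T.as_matrix()[:,2]
    w=(R.inv()*T).as_rotvec()/n
    S=sum((R*Ro.from_rotvec(w*k)).as_matrix() for k in range(n))
    d=np.linalg.solve(S,tp-p)
    print('n',n,'rows: r',np.degrees(w).round(2),'shift cm',(d*100).round(3),'|d|mm',round(1000*np.linalg.norm(d),1),'|w|',round(np.degrees(np.linalg.norm(w)),2))
    return tp,T
def show():
    p,R,s=cur(); m=R.as_matrix(); print('t',s['t'],'grasp',(p+.164*m[:,2]).round(4),'psi',np.degrees(np.arctan2(m[1,1],m[0,1])).round(2)-90,'tilt',np.degrees(np.arcsin(np.hypot(m[0,2],m[1,2]))).round(2),'roll',np.degrees(m[2,1]).round(2),'w',round(s['gripper_width'],4),'gf',s['grip_force'],'F',np.round(s['force'],2))
E
python3 - <<'E'
from h import *
show()
G=np.array([.509,.2985,.092]);T=Rt(-13).as_matrix()
a=plan(G-.08*T[:,2],-13,n=9)
E
```

```text
t 1.1 grasp [0.2672 0.565  0.2407] psi -25.310000000000002 tilt 0.0 roll 0.0 w 0.0868 gf 0.0 F [ 0.11  0.18 -0.29]
n 9 rows: r [-0.48 -4.43 -1.31] shift cm [-1.327 -2.119  1.895] |d|mm 31.4 |w| 4.64
```

apply_moves(
  rows=[
    {"rx": -0.48,"ry": -4.43,"rz": -1.31,"x": -1.33,"y": -2.12,"z": 1.9},
    {"rx": -0.48,"ry": -4.43,"rz": -1.31,"x": -1.33,"y": -2.12,"z": 1.9},
    {"rx": -0.48,"ry": -4.43,"rz": -1.31,"x": -1.33,"y": -2.12,"z": 1.9},
    {"rx": -0.48,"ry": -4.43,"rz": -1.31,"x": -1.33,"y": -2.12,"z": 1.9},
    {"rx": -0.48,"ry": -4.43,"rz": -1.31,"x": -1.33,"y": -2.12,"z": 1.9},
    {"rx": -0.48,"ry": -4.43,"rz": -1.31,"x": -1.33,"y": -2.12,"z": 1.9},
    {"rx": -0.48,"ry": -4.43,"rz": -1.31,"x": -1.33,"y": -2.12,"z": 1.9},
    {"rx": -0.48,"ry": -4.43,"rz": -1.31,"x": -1.33,"y": -2.12,"z": 1.9},
    {"rx": -0.48,"ry": -4.43,"rz": -1.31,"x": -1.33,"y": -2.12,"z": 1.9},
    {"x": 0},
  ],
)

```text
invalid input at $.rows[0]: expected keys rx, ry, rz, x, y, z, grip
```

Run:
```python
from h import *
show()
G=np.array([.509,.2985,.092]);T=Rt(-13).as_matrix()
plan(G-.08*T[:,2],-13,n=1)
p,R,s=cur(); im,d=capture('wrist'); save('w1',im)
c=calibration('wrist'); print({k:np.round(v,4).tolist() for k,v in c.items()})
# projected expected grip
H=np.array(c['hand_eye'])
for X in (G,np.array([.5325,.293,.134]),np.array([.5325,.293,.034])):
    q=np.linalg.inv(H)@np.r_[R.inv().apply(X-p),1]; th=np.arctan2(np.hypot(q[0],q[1]),q[2]); ph=np.arctan2(q[1],q[0])
    print(c['cx']+c['fx']*th*np.cos(ph),c['cy']+c['fy']*th*np.sin(ph))
```

```text
t 1.1 grasp [0.2672 0.565  0.2407] psi -25.310000000000002 tilt 0.0 roll 0.0 w 0.0868 gf 0.0 F [ 0.11  0.18 -0.29]
n 1 rows: r [ -4.3  -39.84 -11.81] shift cm [-17.931 -17.096  12.583] |d|mm 277.9 |w| 41.78
{'fx': 325.1923, 'fy': 325.1923, 'cx': 277.6782, 'cy': 206.9515, 'hand_eye': [[-0.0001, -0.9523, -0.3053, 0.0853], [1.0, -0.0005, 0.0013, 0.0005], [-0.0014, -0.3053, 0.9523, 0.0197], [0.0, 0.0, 0.0, 1.0]]}
185.32030639613555 412.8646619726003
186.15567162008438 443.10374377064204
197.65985835174524 394.893831573321
```

View pics/w1.png

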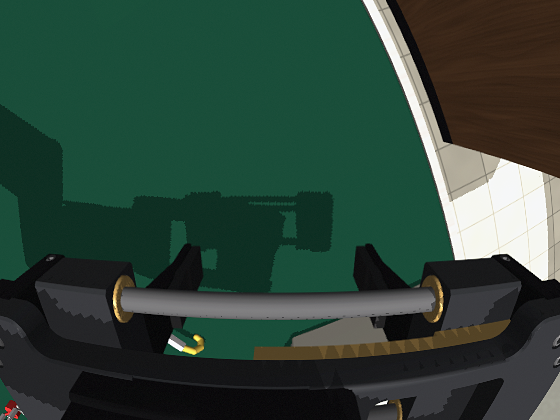

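apply_moves(
  rows=[
    {"rx": -0.48,"ry": -4.43,"rz": -1.31,"x": -1.33,"y": -2.12,"z": 1.9,"grip": 100},
    {"rx": -0.48,"ry": -4.43,"rz": -1.31,"x": -1.33,"y": -2.12,"z": 1.9,"grip": 100},
    {"rx": -0.48,"ry": -4.43,"rz": -1.31,"x": -1.33,"y": -2.12,"z": 1.9,"grip": 100},
    {"rx": -0.48,"ry": -4.43,"rz": -1.31,"x": -1.33,"y": -2.12,"z": 1.9,"grip": 100},
    {"rx": -0.48,"ry": -4.43,"rz": -1.31,"x": -1.33,"y": -2.12,"z": 1.9,"grip": 100},
    {"rx": -0.48,"ry": -4.43,"rz": -1.31,"x": -1.33,"y": -2.12,"z": 1.9,"grip": 100},
    {"rx": -0.48,"ry": -4.43,"rz": -1.31,"x": -1.33,"y": -2.12,"z": 1.9,"grip": 100},
    {"rx": -0.48,"ry": -4.43,"rz": -1.31,"x": -1.33,"y": -2.12,"z": 1.9,"grip": 100},
    {"rx": -0.48,"ry": -4.43,"rz": -1.31,"x": -1.33,"y": -2.12,"z": 1.9,"grip": 100},
    {"rx": 0,"ry": 0,"rz": 0,"x": 0,"y": 0,"z": 0,"grip": 100},
  ],
)

```text
t: 2.15
ee_pos: [0.3525, 0.3397, 0.2803]
tool_rot: [-3.139, 0.676, 2.904]
force: [0.0, 0.6, -0.1]
gripper_width: 0.087
grip_force: 0.0
```

```bash
cat > w.py <<'E'
from h import *
import sys
def proj(X,p,R):
    c=calibration('wrist'); H=np.array(c['hand_eye'])
    q=np.linalg.inv(H)@np.r_[R.inv().apply(np.array(X)-p),1]; th=np.arctan2(np.hypot(q[0],q[1]),q[2]); ph=np.arctan2(q[1],q[0])
    return np.round([c['cx']+c['fx']*th*np.cos(ph),c['cy']+c['fy']*th*np.sin(ph)],1)
E
python3 - <<'E'
from w import *
show()
G=np.array([.509,.2985,.092]);T=Rt(-13).as_matrix()
plan(G-.08*T[:,2],-13,n=1); plan(G,-13,n=8)
p,R,s=cur(); im,d=capture('wrist')
O=np.array([.5325,.293,0]);Rz=Ro.from_euler('z',-13,degrees=True)
L=lambda x,y,z:O+[0,0,.12]+Rz.apply([x,y,z])
for X in [(-.022,0,-.012),(-.022,0,-.048),(0,0,.014),(.019,0,-.009),(0,-.024,-.062),(0,.024,-.062)]:
    u=proj(L(*X),p,R);print(X,u)
    cv2.drawMarker(im,(int(u[0]),int(u[1])),(255,0,255),0,9,1)
for m in trace('link','wrist'): print(m['score'],m['at'])
save('w2',cv2.resize(im,None,fx=1.4,fy=1.4))
E
```

```text
t 2.15 grasp [0.4521 0.3151 0.1524] psi -13.719999999999999 tilt 38.73 roll -0.13 w 0.087 gf 0.0 F [ 0.04  0.58 -0.08]
n 1 rows: r [-0.56 -1.27 -0.47] shift cm [-0.301 -0.485  0.42 ] |d|mm 7.1 |w| 1.46
n 8 rows: r [-0.07 -0.16 -0.06] shift cm [-0.049 -0.056  1.053] |d|mm 10.6 |w| 0.18
(-0.022, 0, -0.012) [273.1 251.9]
(-0.022, 0, -0.048) [273.5 211.1]
(0, 0, 0.014) [273.6 294.5]
(0.019, 0, -0.009) [274.3 275.8]
(0, -0.024, -0.062) [247.  211.4]
(0, 0.024, -0.062) [301.6 211.1]
0.88 [52.6, 272.1]
0.62 [216.1, 275.6]
```

View pics/w2.png

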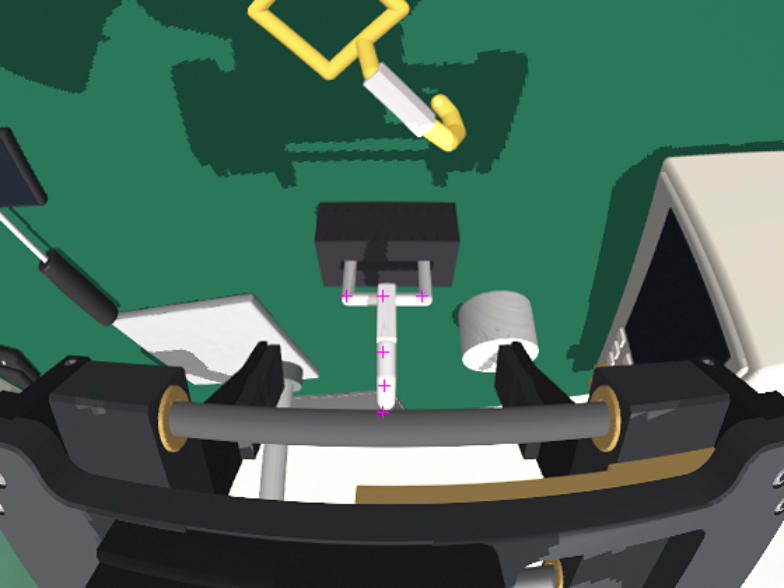

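Run:
```python
from w import *
plan([.5095,.3005,.092],-13,n=8)
```

```text
n 8 rows: r [-0.04 -0.16 -0.07] shift cm [-0.05  -0.055  1.068] |d|mm 10.7 |w| 0.18
```

apply_moves(
  rows=[
    {"rx": -0.04,"ry": -0.16,"rz": -0.07,"x": -0.05,"y": -0.05,"z": 1.07,"grip": 100},
    {"rx": -0.04,"ry": -0.16,"rz": -0.07,"x": -0.05,"y": -0.05,"z": 1.07,"grip": 100},
    {"rx": -0.04,"ry": -0.16,"rz": -0.07,"x": -0.05,"y": -0.05,"z": 1.07,"grip": 100},
    {"rx": -0.04,"ry": -0.16,"rz": -0.07,"x": -0.05,"y": -0.05,"z": 1.07,"grip": 100},
    {"rx": -0.04,"ry": -0.16,"rz": -0.07,"x": -0.05,"y": -0.05,"z": 1.07,"grip": 100},
    {"rx": -0.04,"ry": -0.16,"rz": -0.07,"x": -0.05,"y": -0.05,"z": 1.07,"grip": 100},
    {"rx": -0.04,"ry": -0.16,"rz": -0.07,"x": -0.05,"y": -0.05,"z": 1.07,"grip": 100},
    {"rx": -0.04,"ry": -0.16,"rz": -0.07,"x": -0.05,"y": -0.05,"z": 1.07,"grip": 100},
    {"rx": 0,"ry": 0,"rz": 0,"x": 0,"y": 0,"z": 0,"grip": 100},
    {"rx": 0,"ry": 0,"rz": 0,"x": 0,"y": 0,"z": 0,"grip": 100},
  ],
)

```text
t: 3.25
ee_pos: [0.416, 0.3417, 0.2366]
tool_rot: [-3.117, 0.67, 2.915]
force: [-0.8, 0.2, 0.5]
gripper_width: 0.0869
grip_force: 0.0
```

Run:
```python
from w import *
show()
plan([.5095,.3005,.092],-13,n=1)
p,R,s=cur(); im,d=capture('wrist')
O=np.array([.5325,.295,0]);Rz=Ro.from_euler('z',-13,degrees=True)
L=lambda x,y,z:O+[0,0,.12]+Rz.apply([x,y,z])
for X in [(-.022,0,-.012),(-.022,0,-.048),(0,0,.014),(.019,0,-.009),(0,-.024,-.062),(0,.024,-.062)]:
    u=proj(L(*X),p,R);print(X,u)
    cv2.drawMarker(im,(int(u[0]),int(u[1])),(255,0,255),0,9,1)
save('w3',cv2.resize(im[130:400,120:440],None,fx=2.2,fy=2.2))
```

```text
t 3.25 grasp [0.5143 0.3149 0.1081] psi -13.86 tilt 38.42 roll -1.13 w 0.0869 gf 0.0 F [-0.76  0.2   0.49]
n 1 rows: r [-1.41 -1.61  0.05] shift cm [ 1.574 -1.881  1.225] |d|mm 27.4 |w| 2.14
(-0.022, 0, -0.012) [246.6 277.6]
(-0.022, 0, -0.048) [250.7 218.4]
(0, 0, 0.014) [248.2 335.3]
(0.019, 0, -0.009) [253.  305.6]
(0, -0.024, -0.062) [218.6 217.6]
(0, 0.024, -0.062) [292.  218.2]
```

View pics/w3.png

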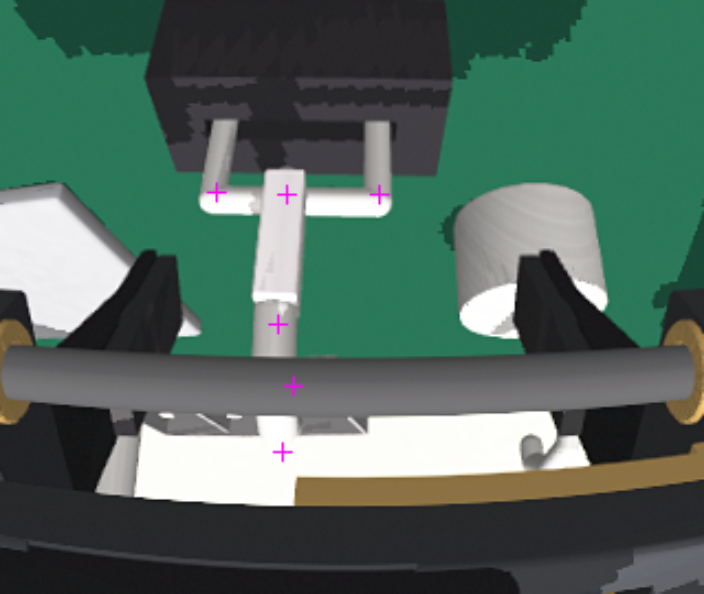

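Run:
```python
from w import *
for i in range(2):
    s=state();print(s['t'],s['qpos'].round(4),s['joint_vel'].round(3),s['ee_pos'].round(4),s['tool_rot'].round(4)); 
    if i<1: capture('wrist')
```

```text
3.3 [ 0.5891  0.6935  1.8932 -1.43    0.4936  0.5425] [ 0.004 -0.007  0.007 -0.    -0.002  0.   ] [0.4157 0.3417 0.2368] [-3.1164  0.6701  2.9157]
3.35 [ 0.5893  0.6931  1.8934 -1.4301  0.4935  0.5426] [ 0.003 -0.003  0.002  0.    -0.001  0.001] [0.4156 0.3418 0.2369] [-3.1166  0.6702  2.9159]
```

apply_moves(
  rows=[
    {"rx": 0,"ry": 0,"rz": 0,"x": 0,"y": -0.5,"z": 0,"grip": 100},
    {"rx": 0,"ry": 0,"rz": 0,"x": 0,"y": -0.5,"z": 0,"grip": 100},
    {"rx": 0,"ry": 0,"rz": 0,"x": 0,"y": -0.5,"z": 0,"grip": 100},
    {"rx": 0,"ry": 0,"rz": 0,"x": 0,"y": 0,"z": 0,"grip": 100},
    {"rx": 0,"ry": 0,"rz": 0,"x": 0,"y": 0,"z": 0,"grip": 100},
    {"rx": 0,"ry": 0,"rz": 0,"x": 0,"y": 0,"z": 0,"grip": 100},
    {"rx": 0,"ry": 0,"rz": 0,"x": 0,"y": 0,"z": 0,"grip": 100},
    {"rx": 0,"ry": 0,"rz": 0,"x": 0,"y": 0,"z": 0,"grip": 100},
    {"rx": 0,"ry": 0,"rz": 0,"x": 0,"y": 0,"z": 0,"grip": 100},
    {"rx": 0,"ry": 0,"rz": 0,"x": 0,"y": 0,"z": 0,"grip": 100},
  ],
)

```text
t: 4.35
ee_pos: [0.4147, 0.3313, 0.2415]
tool_rot: [-3.112, 0.664, 2.915]
force: [0.6, -0.5, 0.2]
gripper_width: 0.0873
grip_force: 0.0
```

Run:
```python
from w import *
show()
plan([.5095,.3005,.092],-13,n=1)
s=state();print(s['t'],s['qpos'].round(4),s['joint_vel'].round(3),s['ee_pos'].round(4),s['tool_rot'].round(4));
```

```text
t 4.35 grasp [0.5121 0.3039 0.1124] psi -14.010000000000005 tilt 38.07 roll -1.35 w 0.0873 gf 0.0 F [ 0.57 -0.48  0.19]
n 1 rows: r [-1.68 -1.96  0.06] shift cm [ 1.956 -0.823  1.524] |d|mm 26.1 |w| 2.58
4.35 [ 0.572   0.6789  1.9102 -1.4302  0.4853  0.5304] [-0.    -0.001  0.     0.     0.001  0.001] [0.4147 0.3313 0.2415] [-3.1117  0.664   2.9155]
```

```bash
cat >> h.py <<'E'
import json,os
def log():
    s=state(); L=json.load(open('log.json')) if os.path.exists('log.json') else []
    L.append([s['qpos'].tolist(),np.array(s['ee_pos']).tolist(),np.array(s['tool_rot']).tolist()]); json.dump(L,open('log.json','w'))
E
python3 - <<'E'
from h import *
json.dump([[[.951,.527,1.433,0,1.181,-.178],[.26718,.56499,.40475],[3.14157,0,2.69979]],[[0.5893,0.6931,1.8934,-1.4301,0.4935,0.5426],[0.4156,0.3418,0.2369],[-3.1166,0.6702,2.9159]]],open('log.json','w'))
log()
T=Rt(-11,34).as_matrix(); G=np.array([.510,.300,.092])
plan(G-.06*T[:,2],-11,34,n=4)
E
```

```text
n 4 rows: r [-0.72  1.   -0.41] shift cm [-0.026 -0.348 -1.101] |d|mm 11.6 |w| 1.3
```

apply_moves(
  rows=[
    {"rx": -0.72,"ry": 1.0,"rz": -0.41,"x": -0.03,"y": -0.35,"z": -1.1,"grip": 100},
    {"rx": -0.72,"ry": 1.0,"rz": -0.41,"x": -0.03,"y": -0.35,"z": -1.1,"grip": 100},
    {"rx": -0.72,"ry": 1.0,"rz": -0.41,"x": -0.03,"y": -0.35,"z": -1.1,"grip": 100},
    {"rx": -0.72,"ry": 1.0,"rz": -0.41,"x": -0.03,"y": -0.35,"z": -1.1,"grip": 100},
    {"rx": 0,"ry": 0,"rz": 0,"x": 0,"y": 0,"z": 0,"grip": 100},
    {"rx": 0,"ry": 0,"rz": 0,"x": 0,"y": 0,"z": 0,"grip": 100},
    {"rx": 0,"ry": 0,"rz": 0,"x": 0,"y": 0,"z": 0,"grip": 100},
    {"rx": 0,"ry": 0,"rz": 0,"x": 0,"y": 0,"z": 0,"grip": 100},
    {"rx": 0,"ry": 0,"rz": 0,"x": 0,"y": 0,"z": 0,"grip": 100},
    {"rx": 0,"ry": 0,"rz": 0,"x": 0,"y": 0,"z": 0,"grip": 100},
  ],
)

```text
t: 5.35
ee_pos: [0.3873, 0.3238, 0.2775]
tool_rot: [-3.142, 0.593, 2.95]
force: [-0.6, -0.3, 0.6]
gripper_width: 0.0872
grip_force: 0.0
```

```bash
cat > kin.py <<'E'
from h import *
from scipy.optimize import least_squares
Y=lambda a:Ro.from_euler('y',a).as_matrix()
Z=lambda a:Ro.from_euler('z',a).as_matrix()
def fk(q,k):
    h,a,L1,e,L2,d6,lat,a5=k
    A=Z(q[0]); B=A@Y(q[1]); C=B@Y(q[2]); D=C@Z(q[3]); E=D@Y(q[4]); F=E@Z(SG*q[5]+OFF)
    p=A@[a,lat,h]+B@[0,0,L1]+C@[e,0,L2]+E@[a5,0,d6]
    return p,F
SG,OFF=1,0
E
python3 - <<'E'
from h import *
show(); log()
import kin
L=json.load(open('log.json'))
for q,p,r in L:
    _,F=kin.fk(q,[0]*8); T=Ro.from_euler('xyz',r).as_matrix()
    D=(F[:,:0].shape, np.round(F[:,2]-T[:,2],3), )
    # required extra z angle
    q2=list(q);q2[5]=0; _,E=kin.fk(q2,[0]*8); M=E.T@T
    print('z err',np.round(F[:,2]-T[:,2],3),'zang',np.degrees(np.arctan2(M[1,0],M[0,0])).round(2),'q6',np.degrees(q[5]).round(2),'q4',round(q[3],3))
G=np.array([.510,.300,.092]); plan(G,-11,34,n=8)
E
```

```text
t 5.35 grasp [0.4773 0.3063 0.1415] psi -11.0 tilt 34.0 roll -0.0 w 0.0872 gf 0.0 F [-0.61 -0.31  0.59]
z err [0. 0. 0.] zang 79.8 q6 -10.2 q4 0
z err [-0. -0. -0.] zang 121.09 q6 31.09 q4 -1.43
z err [-0.  0. -0.] zang 120.39 q6 30.39 q4 -1.43
z err [0. 0. 0.] zang 106.67 q6 16.67 q4 -1.223
n 8 rows: r [-0.  0. -0.] shift cm [0.001 0.001 0.746] |d|mm 7.5 |w| 0.0
```

```bash
sed -i 's/^SG,OFF=.*/SG,OFF=1,np.pi\/2/' kin.py
cat >> kin.py <<'E'
def fit():
    L=json.load(open('log.json'))
    return least_squares(lambda k:np.concatenate([fk(q,k)[0]-p for q,p,r in L])*1000,[.3,0,.35,.05,.35,.15,-.1,0])
LO=np.array([-3.08,-.75,.22,-1.43,0,-2.85]);HI=np.array([3.08,2.2,2.44,4.57,2.65,2.85])
def ik(k,g,psi,tilt,q0):
    T=Rt(psi,tilt).as_matrix(); tp=np.array(g)-.164*T[:,2]
    f=lambda q:np.r_[(fk(q,k)[0]-tp)*10,(fk(q,k)[1]-T).ravel()]
    r=least_squares(f,np.clip(q0,LO+.01,HI-.01),bounds=(LO,HI)); return r.x,np.abs(r.fun).max()
E
python3 - <<'E'
from kin import *
r=fit();k=r.x;print(k.round(4),np.abs(r.fun).max()); np.save('k.npy',k)
q0=np.array(state()['qpos']); print(q0.round(3))
for tilt in(30,34,38):
  print(tilt)
  q=q0
  for n,g,psi in(('link',[.510,.300,.092],-11),('link13',[.510,.300,.092],-13),('lift',[.51,.3,.14],-12),('lift',[.51,.3,.25],-6),('pre',[.52,.05,.243],0),('pre',[.57,.05,.243],0),('pin',[.612,.048,.243],0),('pinlow',[.612,.048,.225],0),('wpre',[.43,-.265,.13],-10),('w',[.489,-.2795,.064],-10.5),('wl',[.489,-.2795,.15],-10.5),('hpre',[.56,.048,.14],0),('h',[.612,.048,.139],0),('hl',[.612,.048,.105],0)):
    b,e=ik(k,g,psi,tilt,q)
    for s in range(20):
        if e<1e-3: break
        b2,e2=ik(k,g,psi,tilt,np.random.uniform(LO,HI)*.9)
        if e2<e:b,e=b2,e2
    q=b
    print(n,b.round(2),round(e,4))
E
```

```text
[ 2.735e-01  3.000e-04  5.885e-01  1.144e-01  3.913e-01  1.231e-01
  1.107e-01 -2.000e-04] 0.0361858910194468
[ 0.57   0.578  1.957 -1.223  0.423  0.291]
30
link [ 0.5   0.68  1.9  -1.17  0.35  0.19] 0.0
link13 [ 0.51  0.68  1.89 -1.14  0.38  0.2 ] 0.0
lift [ 0.5   0.58  1.88 -0.91  0.43 -0.06] 0.0
lift [ 0.48  0.38  1.81 -0.54  0.57 -0.59] 0.0
pre [-0.16  0.26  2.05  0.27  0.32 -1.97] 0.0
pre [-0.14  0.33  1.94  0.21  0.36 -1.89] 0.0
pin [-0.14  0.38  1.85  0.17  0.4  -1.85] 0.0
pinlow [-0.14  0.41  1.87  0.2   0.35 -1.87] 0.0
wpre [-0.99  0.53  2.18  1.42  0.38  2.56] 0.0
w [-0.89  0.71  2.07  1.72  0.33  2.34] 0.0
wl [-0.9   0.52  2.04  1.24  0.37  2.85] 0.0354
hpre [-0.15  0.53  2.06  1.15  0.08 -2.85] 0.0007
h [-0.13  0.57  1.94  0.52  0.14 -2.2 ] 0.0
hl [-0.13  0.64  1.95  1.13  0.07 -2.81] 0.0
34
link [ 0.52  0.69  1.93 -1.43  0.38  0.47] 0.0044
link13 [ 0.53  0.69  1.92 -1.4   0.4   0.48] 0.0
lift [ 0.53  0.6   1.91 -1.16  0.42  0.2 ] 0.0
lift [ 0.5   0.38  1.85 -0.71  0.51 -0.41] 0.0
pre [-0.17  0.27  2.1   0.48  0.21 -2.19] 0.0
pre [-0.15  0.33  1.99  0.35  0.25 -2.03] 0.0

[... 314 characters left out ...]
85] 0.0034
hl [-0.14  0.65  2.    2.46  0.12  2.13] 0.0
38
link [0.54 0.71 1.96 4.57 0.43 0.77] 0.005
link13 [0.55 0.72 1.95 4.57 0.45 0.81] 0.0181
lift [ 0.55  0.61  1.93 -1.4   0.44  0.46] 0.0
lift [ 0.52  0.39  1.89 -0.92  0.47 -0.19] 0.0
pre [-0.18  0.27  2.15  1.09  0.12 -2.8 ] 0.0
pre [-0.16  0.33  2.04  0.72  0.15 -2.41] 0.0
pin [-0.15  0.38  1.95  0.52  0.18 -2.2 ] 0.0
pinlow [-0.15  0.41  1.97  0.7   0.14 -2.39] 0.0
wpre [-1.07  0.59  2.26  1.86  0.52  2.04] 0.0
w [-0.94  0.77  2.15  2.11  0.52  1.89] 0.0
wl [-0.94  0.55  2.12  1.65  0.44  2.41] 0.0
hpre [-0.17  0.57  2.16  2.73  0.26  1.84] 0.0
h [-0.15  0.59  2.03  2.56  0.16  2.03] 0.0
hl [-0.15  0.67  2.04  2.77  0.25  1.82] 0.0
```

Run:
```python
from kin import *
k=np.load('k.npy'); q0=np.array(state()['qpos'])
for psi,t in((-13,34),(-14,34),(-14,35),(-14.5,35),(-15,35)):
    q,e=ik(k,[.51,.3,.090],psi,t,q0); print(psi,t,q.round(3),round(e,4))
plan([.5095,.3,.090],-14,34.5,n=7)
p=pts('scene',np.load('d0.npz')['da'],np.ones((420,560),bool)); p2=pts('side',np.load('d0.npz')['db'],np.ones((420,560),bool))
for q in(p,p2):
    for x in ((.595,.625),):
        s=q[(q[:,0]>.6)&(q[:,0]<.618)&(q[:,1]>.02)&(q[:,1]<.08)&(q[:,2]>.29)]; print(len(s),np.percentile(s[:,2],[0,1,5,50,99]).round(4),s[:,0].min())
```

```text
-13 34 [ 0.531  0.699  1.92  -1.41   0.4    0.491] 0.0
-14 34 [ 0.535  0.7    1.914 -1.385  0.411  0.484] 0.0
-14 35 [ 0.541  0.704  1.919 -1.43   0.422  0.534] 0.0029
-14.5 35 [ 0.543  0.705  1.917 -1.43   0.427  0.542] 0.0
-15 35 [ 0.545  0.706  1.914 -1.417  0.433  0.538] 0.0
n 7 rows: r [ 0.24 -0.07  0.35] shift cm [0.046 0.08  0.872] |d|mm 8.8 |w| 0.43
16 [0.4426 0.4427 0.443  0.4438 0.4452] 0.6118683524068448
533 [0.3385 0.3416 0.3476 0.409  0.4455] 0.6045038662389955
```

Run:
```python
from kin import *
plan([.5095,.3,.090],-13.5,33,n=7)
```

```text
n 7 rows: r [0.2  0.14 0.3 ] shift cm [-0.025  0.065  0.872] |d|mm 8.8 |w| 0.38
```

apply_moves(
  rows=[
    {"rx": 0.2,"ry": 0.14,"rz": 0.3,"x": -0.025,"y": 0.065,"z": 0.87,"grip": 100},
    {"rx": 0.2,"ry": 0.14,"rz": 0.3,"x": -0.025,"y": 0.065,"z": 0.87,"grip": 100},
    {"rx": 0.2,"ry": 0.14,"rz": 0.3,"x": -0.025,"y": 0.065,"z": 0.87,"grip": 100},
    {"rx": 0.2,"ry": 0.14,"rz": 0.3,"x": -0.025,"y": 0.065,"z": 0.87,"grip": 100},
    {"rx": 0.2,"ry": 0.14,"rz": 0.3,"x": -0.025,"y": 0.065,"z": 0.87,"grip": 100},
    {"rx": 0.2,"ry": 0.14,"rz": 0.3,"x": -0.025,"y": 0.065,"z": 0.87,"grip": 100},
    {"rx": 0.2,"ry": 0.14,"rz": 0.3,"x": -0.025,"y": 0.065,"z": 0.87,"grip": 100},
    {"rx": 0,"ry": 0,"rz": 0,"x": 0,"y": 0,"z": 0,"grip": 100},
    {"rx": 0,"ry": 0,"rz": 0,"x": 0,"y": 0,"z": 0,"grip": 30},
    {"rx": 0,"ry": 0,"rz": 0,"x": 0,"y": 0,"z": 0,"grip": 30},
  ],
)

```text
t: 6.35
ee_pos: [0.4224, 0.3209, 0.2282]
tool_rot: [3.141, 0.577, 2.906]
force: [0.6, 0.1, 0.2]
gripper_width: 0.0779
grip_force: 0.0
```

Run:
```python
from w import *
show();print(state()['qpos'].round(3))
p,R,s=cur(); im,d=capture('wrist')
O=np.array([.5325,.295,0]);Rz=Ro.from_euler('z',-13,degrees=True)
L=lambda x,y,z:O+[0,0,.12]+Rz.apply([x,y,z])
for X in [(-.022,0,-.012),(-.022,0,-.048),(0,0,.014)]:
    u=proj(L(*X),p,R)
    cv2.drawMarker(im,(int(u[0]),int(u[1])),(255,0,255),0,9,1)
save('w4',cv2.resize(im[130:400,120:440],None,fx=2.2,fy=2.2))
```

```text
t 6.35 grasp [0.5093 0.3    0.0907] psi -13.510000000000005 tilt 33.04 roll 0.01 w 0.0779 gf 0.0 F [0.62 0.12 0.16]
[ 0.528  0.693  1.912 -1.337  0.398  0.423]
```

View pics/w4.png

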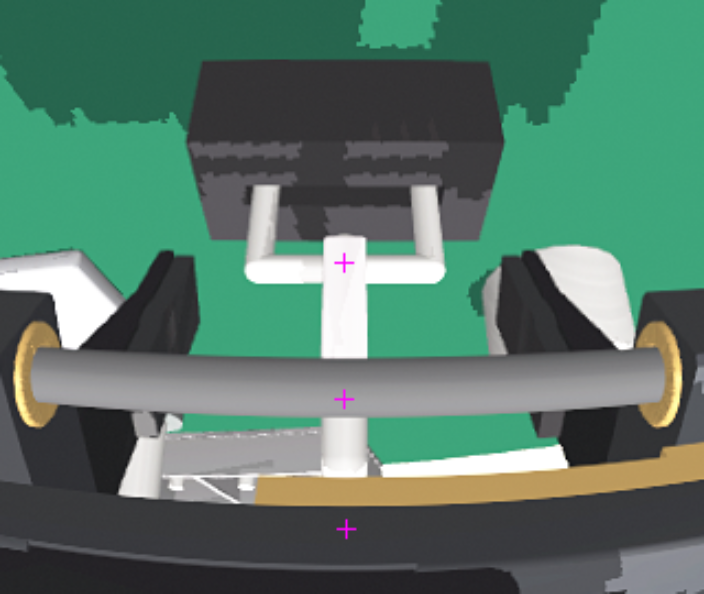

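apply_moves(
  force=35,
  rows=[
    {"rx": 0,"ry": 0,"rz": 0,"x": 0,"y": 0,"z": 0,"grip": 0},
    {"rx": 0,"ry": 0,"rz": 0,"x": 0,"y": 0,"z": 0,"grip": 0},
    {"rx": 0,"ry": 0,"rz": 0,"x": 0,"y": 0,"z": 0,"grip": 0},
    {"rx": 0,"ry": 0,"rz": 0,"x": 0,"y": 0,"z": 0,"grip": 0},
    {"rx": 0,"ry": 0,"rz": 0,"x": 0,"y": 0,"z": 0,"grip": 0},
    {"rx": 0,"ry": 0,"rz": 0,"x": 0,"y": 0,"z": 0,"grip": 0},
    {"rx": 0,"ry": 0,"rz": 0,"x": 0,"y": 0,"z": 0,"grip": 0},
    {"rx": 0,"ry": 0,"rz": 0,"x": 0,"y": 0,"z": 0,"grip": 0},
    {"rx": 0,"ry": 0,"rz": 0,"x": 0,"y": 0,"z": 0,"grip": 0},
    {"rx": 0,"ry": 0,"rz": 0,"x": 0,"y": 0,"z": 0,"grip": 0},
  ],
)

```text
t: 7.4
ee_pos: [0.4225, 0.3208, 0.228]
tool_rot: [3.141, 0.577, 2.905]
force: [0.1, 0.5, -0.1]
gripper_width: 0.0096
grip_force: 35.0
```

```bash
cat >> h.py <<'E'
def path(wps,start=None):
    """chain waypoints (g,psi,tilt,n) assuming exact execution"""
    st=start
    for g,psi,t,n in wps: st=plan(g,psi,t,n,start=st)
    return st
E
python3 - <<'E'
from h import *
show()
g=np.array([.5093,.3,.0907])
# pre-pin point: psi 0 ; grip rel. pin x -22-60
path([(g+[0,0,.05],-13.5,33,4),([.50,.12,.243],-2,35,6),([.540,.050,.243],0,36,3)])
E
```

```text
t 7.4 grasp [0.5094 0.2999 0.0905] psi -13.519999999999996 tilt 33.03 roll 0.0 w 0.0096 gf 34.99948251389718 F [ 0.07  0.5  -0.08]
n 4 rows: r [-0.    0.01 -0.01] shift cm [-6.840e-01  1.000e-03 -1.054e+00] |d|mm 12.6 |w| 0.01
n 6 rows: r [-1.07 -0.33 -1.59] shift cm [-1.11  -3.3   -1.247] |d|mm 37.0 |w| 1.95
n 3 rows: r [-0.39 -0.33 -0.54] shift cm [-1.037 -2.413  0.803] |d|mm 27.5 |w| 0.75
```

apply_moves(
  rows=[
    {"rx": 0,"ry": 0,"rz": 0,"x": -0.685,"y": 0,"z": -1.055,"grip": 0},
    {"rx": 0,"ry": 0,"rz": 0,"x": -0.685,"y": 0,"z": -1.055,"grip": 0},
    {"rx": 0,"ry": 0,"rz": 0,"x": -0.685,"y": 0,"z": -1.055,"grip": 0},
    {"rx": 0,"ry": 0,"rz": 0,"x": -0.685,"y": 0,"z": -1.055,"grip": 0},
    {"rx": -1.07,"ry": -0.33,"rz": -1.59,"x": -1.11,"y": -3.3,"z": -1.25,"grip": 0},
    {"rx": -1.07,"ry": -0.33,"rz": -1.59,"x": -1.11,"y": -3.3,"z": -1.25,"grip": 0},
    {"rx": -1.07,"ry": -0.33,"rz": -1.59,"x": -1.11,"y": -3.3,"z": -1.25,"grip": 0},
    {"rx": -1.07,"ry": -0.33,"rz": -1.59,"x": -1.11,"y": -3.3,"z": -1.25,"grip": 0},
    {"rx": -1.07,"ry": -0.33,"rz": -1.59,"x": -1.11,"y": -3.3,"z": -1.25,"grip": 0},
    {"rx": -1.07,"ry": -0.33,"rz": -1.59,"x": -1.11,"y": -3.3,"z": -1.25,"grip": 0},
  ],
)

```text
t: 8.4
ee_pos: [0.4058, 0.1528, 0.3622]
tool_rot: [-3.141, 0.596, 3.074]
force: [-0.4, 0.3, -0.9]
gripper_width: 0.0096
grip_force: 35.0
```

Run:
```python
from h import *
show();print(state()['qpos'].round(3))
path([([.545,.050,.243],0,36,6)])
```

```text
t 8.4 grasp [0.4977 0.1465 0.2266] psi -3.9099999999999966 tilt 34.18 roll -0.01 w 0.0096 gf 35.000846795652706 F [-0.41  0.29 -0.89]
[ 0.134  0.314  2.106 -0.701  0.177 -0.71 ]
n 6 rows: r [-0.38 -0.3  -0.53] shift cm [-0.768 -1.684  0.264] |d|mm 18.7 |w| 0.72
```

apply_moves(
  rows=[
    {"rx": -0.38,"ry": -0.3,"rz": -0.53,"x": -0.77,"y": -1.68,"z": 0.26,"grip": 0},
    {"rx": -0.38,"ry": -0.3,"rz": -0.53,"x": -0.77,"y": -1.68,"z": 0.26,"grip": 0},
    {"rx": -0.38,"ry": -0.3,"rz": -0.53,"x": -0.77,"y": -1.68,"z": 0.26,"grip": 0},
    {"rx": -0.38,"ry": -0.3,"rz": -0.53,"x": -0.77,"y": -1.68,"z": 0.26,"grip": 0},
    {"rx": -0.38,"ry": -0.3,"rz": -0.53,"x": -0.77,"y": -1.68,"z": 0.26,"grip": 0},
    {"rx": -0.38,"ry": -0.3,"rz": -0.53,"x": -0.77,"y": -1.68,"z": 0.26,"grip": 0},
    {"rx": 0,"ry": 0,"rz": 0,"x": 0,"y": 0,"z": 0,"grip": 0},
    {"rx": 0,"ry": 0,"rz": 0,"x": 0,"y": 0,"z": 0,"grip": 0},
    {"rx": 0,"ry": 0,"rz": 0,"x": 0,"y": 0,"z": 0,"grip": 0},
    {"rx": 0,"ry": 0,"rz": 0,"x": 0,"y": 0,"z": 0,"grip": 0},
  ],
)

```text
t: 9.4
ee_pos: [0.4395, 0.0732, 0.3716]
tool_rot: [3.14, 0.615, 3.129]
force: [0.7, -0.6, -1.4]
gripper_width: 0.0096
grip_force: 35.0
```

Run:
```python
from w import *
show();print(state()['qpos'].round(3))
path([([.545,.048,.243],0,36,3)])
d={}
for c in('scene','side'): d[c]=capture(c)
a,b=d['scene'][0],d['side'][0]
for cam in d:
    p=pts(cam,d[cam][1],np.ones((420,560),bool))
    q=p[((p>[.54,-.02,.235])&(p<[.66,.12,.322])).all(1)]
    for x0 in np.arange(.54,.66,.01):
        s=q[(q[:,0]>=x0)&(q[:,0]<x0+.01)]
        if len(s)>3: print(cam,round(x0,2),len(s),np.percentile(s[:,1:],[2,50,98],axis=0).round(3).tolist())
save('v1',np.hstack([cv2.resize(a[140:240,250:380],(400,308)),cv2.resize(b[130:250,190:340],(400,308))]))
```

```text
t 9.4 grasp [0.5341 0.0723 0.2377] psi -0.6800000000000068 tilt 35.25 roll 0.08 w 0.0096 gf 35.000003519266336 F [ 0.65 -0.62 -1.4 ]
[-0.102  0.3    2.087  0.362  0.151 -2.002]
n 3 rows: r [-0.11 -0.25 -0.2 ] shift cm [-0.332 -0.837  0.069] |d|mm 9.0 |w| 0.34
scene 0.54 27 [[0.059, 0.236], [0.078, 0.243], [0.084, 0.248]]
scene 0.56 21 [[0.066, 0.262], [0.071, 0.27], [0.074, 0.278]]
scene 0.63 257 [[0.021, 0.253], [0.051, 0.283], [0.074, 0.319]]
scene 0.64 62 [[0.022, 0.255], [0.047, 0.31], [0.072, 0.321]]
side 0.54 37 [[0.058, 0.236], [0.072, 0.276], [0.078, 0.282]]
side 0.55 25 [[0.069, 0.266], [0.074, 0.278], [0.079, 0.28]]
side 0.56 18 [[0.071, 0.263], [0.075, 0.271], [0.077, 0.278]]
side 0.62 37 [[0.024, 0.255], [0.051, 0.281], [0.075, 0.307]]
side 0.63 150 [[0.025, 0.256], [0.059, 0.275], [0.078, 0.305]]
```

View pics/v1.png

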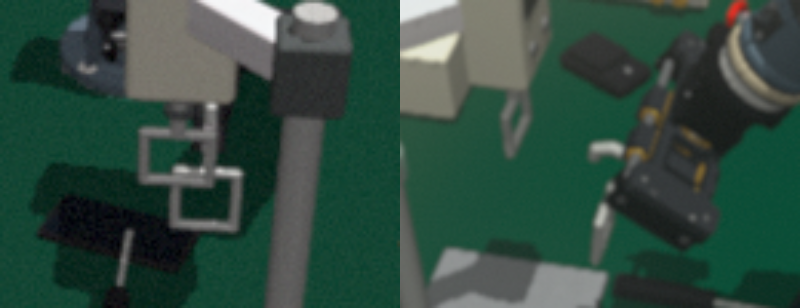

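Run:
```python
from w import *
path([([.56,.049,.2415],0,36,6)])
```

```text
n 6 rows: r [-0.06 -0.12 -0.1 ] shift cm [-0.351 -0.399  0.199] |d|mm 5.7 |w| 0.17
```

apply_moves(
  rows=[
    {"rx": -0.06,"ry": -0.12,"rz": -0.1,"x": -0.35,"y": -0.4,"z": 0.2,"grip": 0},
    {"rx": -0.06,"ry": -0.12,"rz": -0.1,"x": -0.35,"y": -0.4,"z": 0.2,"grip": 0},
    {"rx": -0.06,"ry": -0.12,"rz": -0.1,"x": -0.35,"y": -0.4,"z": 0.2,"grip": 0},
    {"rx": -0.06,"ry": -0.12,"rz": -0.1,"x": -0.35,"y": -0.4,"z": 0.2,"grip": 0},
    {"rx": -0.06,"ry": -0.12,"rz": -0.1,"x": -0.35,"y": -0.4,"z": 0.2,"grip": 0},
    {"rx": -0.06,"ry": -0.12,"rz": -0.1,"x": -0.35,"y": -0.4,"z": 0.2,"grip": 0},
    {"rx": 0,"ry": 0,"rz": 0,"x": 0,"y": 0,"z": 0,"grip": 0},
    {"rx": 0,"ry": 0,"rz": 0,"x": 0,"y": 0,"z": 0,"grip": 0},
    {"rx": 0,"ry": 0,"rz": 0,"x": 0,"y": 0,"z": 0,"grip": 0},
    {"rx": 0,"ry": 0,"rz": 0,"x": 0,"y": 0,"z": 0,"grip": 0},
  ],
)

```text
t: 10.5
ee_pos: [0.4636, 0.0486, 0.3741]
tool_rot: [3.141, 0.628, 3.141]
force: [0.3, 1.1, 0.4]
gripper_width: 0.0096
grip_force: 35.0
```

Run:
```python
from w import *
show();print(state()['qpos'].round(3))
path([([.613,.049,.2415],0,36,8)])
```

```text
t 10.5 grasp [0.56   0.0487 0.2415] psi -0.01999999999999602 tilt 36.0 roll 0.02 w 0.0096 gf 34.99996040480892 F [0.35 1.05 0.37]
[-0.162  0.318  2.044  0.546  0.184 -2.24 ]
n 8 rows: r [ 0.  0. -0.] shift cm [-0.536  0.005  0.389] |d|mm 6.6 |w| 0.0
```

apply_moves(
  rows=[
    {"rx": 0,"ry": 0,"rz": 0,"x": -0.535,"y": 0,"z": 0.39,"grip": 0},
    {"rx": 0,"ry": 0,"rz": 0,"x": -0.535,"y": 0,"z": 0.39,"grip": 0},
    {"rx": 0,"ry": 0,"rz": 0,"x": -0.535,"y": 0,"z": 0.39,"grip": 0},
    {"rx": 0,"ry": 0,"rz": 0,"x": -0.535,"y": 0,"z": 0.39,"grip": 0},
    {"rx": 0,"ry": 0,"rz": 0,"x": -0.535,"y": 0,"z": 0.39,"grip": 0},
    {"rx": 0,"ry": 0,"rz": 0,"x": -0.535,"y": 0,"z": 0.39,"grip": 0},
    {"rx": 0,"ry": 0,"rz": 0,"x": -0.535,"y": 0,"z": 0.39,"grip": 0},
    {"rx": 0,"ry": 0,"rz": 0,"x": -0.535,"y": 0,"z": 0.39,"grip": 0},
    {"rx": 0,"ry": 0,"rz": 0,"x": 0,"y": 0,"z": 0,"grip": 0},
    {"rx": 0,"ry": 0,"rz": 0,"x": 0,"y": 0,"z": 0,"grip": 0},
  ],
)

```text
t: 11.5
ee_pos: [0.5168, 0.0483, 0.374]
tool_rot: [3.141, 0.628, 3.141]
force: [0.6, -0.9, -0.6]
gripper_width: 0.0094
grip_force: 35.0
```

Run:
```python
from w import *
show()
path([([.6125,.049,.2265],0,34.5,8)])
d={c:capture(c) for c in('scene','side')}
for cam in d:
    p=pts(cam,d[cam][1],np.ones((420,560),bool))
    q=p[((p>[.59,.0,.235])&(p<[.68,.1,.322])).all(1)]
    for x0 in np.arange(.59,.68,.01):
        s=q[(q[:,0]>=x0)&(q[:,0]<x0+.01)]
        if len(s)>3: print(cam,round(x0,2),len(s),np.percentile(s[:,1:],[2,50,98],axis=0).round(3).tolist())
a,b=d['scene'][0],d['side'][0]
save('v2',np.hstack([cv2.resize(a[140:240,250:380],(400,308)),cv2.resize(b[110:230,180:330],(400,308))]))
```

```text
t 11.5 grasp [0.6132 0.0483 0.2414] psi -0.030000000000001137 tilt 36.0 roll 0.02 w 0.0094 gf 35.00004823300958 F [ 0.64 -0.89 -0.63]
n 8 rows: r [-0.    0.19 -0.01] shift cm [0.061 0.008 0.146] |d|mm 1.6 |w| 0.19
scene 0.59 132 [[0.014, 0.279], [0.058, 0.289], [0.095, 0.314]]
scene 0.6 87 [[0.001, 0.26], [0.054, 0.27], [0.097, 0.315]]
scene 0.61 74 [[0.032, 0.242], [0.043, 0.258], [0.063, 0.267]]
scene 0.62 40 [[0.035, 0.235], [0.043, 0.241], [0.06, 0.292]]
scene 0.63 282 [[0.021, 0.252], [0.049, 0.282], [0.074, 0.318]]
scene 0.64 80 [[0.023, 0.258], [0.046, 0.291], [0.07, 0.32]]
side 0.59 128 [[0.004, 0.304], [0.048, 0.318], [0.094, 0.322]]
side 0.6 63 [[0.01, 0.307], [0.059, 0.314], [0.093, 0.321]]
side 0.62 56 [[0.025, 0.255], [0.052, 0.282], [0.074, 0.307]]
side 0.63 149 [[0.025, 0.256], [0.061, 0.28], [0.077, 0.304]]
```

View pics/v2.png

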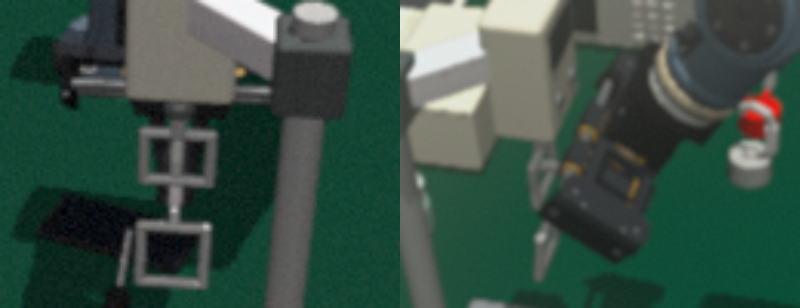

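apply_moves(
  rows=[
    {"rx": 0,"ry": 0.19,"rz": 0,"x": 0.06,"y": 0,"z": 0.145,"grip": 0},
    {"rx": 0,"ry": 0.19,"rz": 0,"x": 0.06,"y": 0,"z": 0.145,"grip": 0},
    {"rx": 0,"ry": 0.19,"rz": 0,"x": 0.06,"y": 0,"z": 0.145,"grip": 0},
    {"rx": 0,"ry": 0.19,"rz": 0,"x": 0.06,"y": 0,"z": 0.145,"grip": 0},
    {"rx": 0,"ry": 0.19,"rz": 0,"x": 0.06,"y": 0,"z": 0.145,"grip": 0},
    {"rx": 0,"ry": 0.19,"rz": 0,"x": 0.06,"y": 0,"z": 0.145,"grip": 0},
    {"rx": 0,"ry": 0.19,"rz": 0,"x": 0.06,"y": 0,"z": 0.145,"grip": 0},
    {"rx": 0,"ry": 0.19,"rz": 0,"x": 0.06,"y": 0,"z": 0.145,"grip": 0},
    {"rx": 0,"ry": 0,"rz": 0,"x": 0,"y": 0,"z": 0,"grip": 0},
    {"rx": 0,"ry": 0,"rz": 0,"x": 0,"y": 0,"z": 0,"grip": 0},
  ],
)

```text
t: 12.6
ee_pos: [0.5203, 0.0482, 0.3626]
tool_rot: [-3.141, 0.605, 3.141]
force: [2.1, -0.0, 2.5]
gripper_width: 0.0097
grip_force: 35.0
```

Run:
```python
from w import *
show()
path([([.6125,.049,.2245],0,33,4)])
```

```text
t 12.6 grasp [0.6136 0.048  0.2277] psi -0.06999999999999318 tilt 34.67 roll -0.02 w 0.0097 gf 34.99996922805116 F [ 2.06 -0.    2.54]
n 4 rows: r [-0.01  0.42 -0.01] shift cm [-0.051  0.021  0.051] |d|mm 0.8 |w| 0.42
```

Run:
```python
from w import *
path([([.6127,.048,.2277],0,33,4)])
for i in range(4): print(np.round(state()['force'],2)); capture('wrist')
```

```text
n 4 rows: r [-0.01  0.42 -0.01] shift cm [-0.1   -0.004 -0.012] |d|mm 1.0 |w| 0.42
[ 2.06 -0.    2.54]
[ 1.6  -0.85  1.77]
[ 3.73 -0.6   1.85]
[2.66 0.14 2.59]
```

Run:
```python
from w import *
path([([.616,.048,.2295],0,33,4)])
```

```text
n 4 rows: r [-0.01  0.42 -0.01] shift cm [-0.195 -0.004 -0.003] |d|mm 2.0 |w| 0.42
```

apply_moves(
  rows=[
    {"rx": 0,"ry": 0.42,"rz": 0,"x": -0.195,"y": 0,"z": 0,"grip": 0},
    {"rx": 0,"ry": 0.42,"rz": 0,"x": -0.195,"y": 0,"z": 0,"grip": 0},
    {"rx": 0,"ry": 0.42,"rz": 0,"x": -0.195,"y": 0,"z": 0,"grip": 0},
    {"rx": 0,"ry": 0.42,"rz": 0,"x": -0.195,"y": 0,"z": 0,"grip": 0},
    {"rx": 0,"ry": 0,"rz": 0,"x": 0,"y": 0,"z": 0,"grip": 0},
    {"rx": 0,"ry": 0,"rz": 0,"x": 0,"y": 0,"z": 0,"grip": 0},
    {"rx": 0,"ry": 0,"rz": 0,"x": 0,"y": 0,"z": 0,"grip": 0},
    {"rx": 0,"ry": 0,"rz": 0,"x": 0,"y": 0,"z": 0,"grip": 0},
    {"rx": 0,"ry": 0,"rz": 0,"x": 0,"y": 0,"z": 0,"grip": 0},
    {"rx": 0,"ry": 0,"rz": 0,"x": 0,"y": 0,"z": 0,"grip": 0},
  ],
)

```text
t: 13.8
ee_pos: [0.5259, 0.0484, 0.3659]
tool_rot: [3.141, 0.572, 3.141]
force: [0.6, 0.7, 0.4]
gripper_width: 0.0094
grip_force: 35.0
```

```bash
cat >> h.py <<'E'
def F(n=5):
    a=[]
    for i in range(n): a.append(np.array(state()['force'])); capture('wrist')
    a=np.array(a); print('F mean',a.mean(0).round(2),'sd',a.std(0).round(2))
E
python3 - <<'E'
from w import *
show();F(4)
path([([.616,.048,.225],0,33,5)])
E
```

```text
t 13.8 grasp [0.6146 0.0484 0.228 ] psi -0.030000000000001137 tilt 32.75 roll 0.03 w 0.0094 gf 34.99984352429309 F [0.64 0.66 0.41]
F mean [ 0.35  0.37 -0.48] sd [0.36 0.22 0.62]
n 5 rows: r [ 0.   -0.05 -0.01] shift cm [ 0.023 -0.007  0.067] |d|mm 0.7 |w| 0.05
```

apply_moves(
  rows=[
    {"rx": 0,"ry": 0,"rz": 0,"x": 0.025,"y": 0,"z": 0.065,"grip": 0},
    {"rx": 0,"ry": 0,"rz": 0,"x": 0.025,"y": 0,"z": 0.065,"grip": 0},
    {"rx": 0,"ry": 0,"rz": 0,"x": 0.025,"y": 0,"z": 0.065,"grip": 0},
    {"rx": 0,"ry": 0,"rz": 0,"x": 0.025,"y": 0,"z": 0.065,"grip": 0},
    {"rx": 0,"ry": 0,"rz": 0,"x": 0,"y": 0,"z": 0,"grip": 0},
    {"rx": 0,"ry": 0,"rz": 0,"x": 0,"y": 0,"z": 0,"grip": 0},
    {"rx": 0,"ry": 0,"rz": 0,"x": 0,"y": 0,"z": 0,"grip": 0},
    {"rx": 0,"ry": 0,"rz": 0,"x": 0,"y": 0,"z": 0,"grip": 0},
    {"rx": 0,"ry": 0,"rz": 0,"x": 0,"y": 0,"z": 0,"grip": 0},
    {"rx": 0,"ry": 0,"rz": 0,"x": 0,"y": 0,"z": 0,"grip": 0},
  ],
)

```text
t: 15.0
ee_pos: [0.5271, 0.0482, 0.3642]
tool_rot: [-3.141, 0.575, 3.141]
force: [-0.8, -0.4, 6.1]
gripper_width: 0.0097
grip_force: 35.0
```

Run:
```python
from w import *
show();F(4)
```

```text
t 15.0 grasp [0.6164 0.0481 0.2266] psi -0.060000000000002274 tilt 32.96 roll -0.01 w 0.0097 gf 35.00118925914492 F [-0.82 -0.43  6.08]
F mean [-0.91  0.2   5.4 ] sd [0.26 0.49 0.58]
```

apply_moves(
  rows=[
    {"rx": 0,"ry": 0,"rz": 0,"x": -0.03,"y": 0,"z": -0.05,"grip": 0},
    {"rx": 0,"ry": 0,"rz": 0,"x": 0,"y": 0,"z": 0,"grip": 0},
    {"rx": 0,"ry": 0,"rz": 0,"x": 0,"y": 0,"z": 0,"grip": 45},
    {"rx": 0,"ry": 0,"rz": 0,"x": 0,"y": 0,"z": 0,"grip": 45},
    {"rx": 0,"ry": 0,"rz": 0,"x": 0,"y": 0,"z": 0,"grip": 45},
    {"rx": 0,"ry": 0,"rz": 0,"x": 0,"y": 0,"z": 0,"grip": 45},
    {"rx": 0,"ry": 0,"rz": 0,"x": 0,"y": 0,"z": 0,"grip": 45},
    {"rx": 0,"ry": 0,"rz": 0,"x": 0,"y": 0,"z": 0,"grip": 45},
    {"rx": 0,"ry": 0,"rz": 0,"x": 0,"y": 0,"z": -0.5,"grip": 45},
    {"rx": 0,"ry": 0,"rz": 0,"x": 0,"y": 0,"z": -0.8,"grip": 45},
  ],
)

```text
t: 16.2
ee_pos: [0.5194, 0.0483, 0.3751]
tool_rot: [3.141, 0.572, 3.141]
force: [-0.1, -0.8, -0.5]
gripper_width: 0.0391
grip_force: 0.0
```

Run:
```python
from kin import *
show();F(2); k=np.load('k.npy'); q0=np.array(state()['qpos']);print(q0.round(3))
# candidates for weight configs
for tilt in(38,42,45):
  q=np.array([-.94,.77,2.15,2.1,.5,1.9])
  for n,g,psi in(('w',[.489,-.2795,.064],-10.5),('wpre',[.44,-.27,.12],-10.5),('wl',[.489,-.2795,.15],-10.5),('m',[.5,-.12,.15],-5),('hpre',[.55,.048,.137],0),('h',[.614,.048,.137],0),('hl',[.614,.048,.105],0)):
    q,e=ik(k,g,psi,tilt,q); print(tilt,n,q.round(2),round(e,4))
```

```text
t 16.2 grasp [0.6082 0.0483 0.2372] psi -0.04000000000000625 tilt 32.78 roll 0.03 w 0.0391 gf 0.0 F [-0.05 -0.84 -0.53]
F mean [-0.64 -0.47 -0.32] sd [0.59 0.37 0.21]
[-0.14   0.378  1.899  0.255  0.304 -1.932]
38 w [-0.94  0.77  2.15  2.11  0.52  1.89] 0.0
38 wpre [-1.04  0.62  2.24  1.91  0.52  2.01] 0.0
38 wl [-0.94  0.55  2.12  1.65  0.44  2.41] 0.0
38 m [-0.64  0.52  2.27  2.16  0.4   2.05] 0.0
38 hpre [-0.17  0.57  2.18  2.76  0.29  1.8 ] 0.0
38 h [-0.14  0.6   2.03  2.57  0.17  2.02] 0.0
38 hl [-0.14  0.67  2.04  2.76  0.24  1.83] 0.0
42 w [-0.97  0.8   2.18  2.21  0.63  1.76] 0.0
42 wpre [-1.08  0.66  2.28  2.03  0.62  1.84] 0.0
42 wl [-0.97  0.57  2.16  1.85  0.52  2.18] 0.0
42 m [-0.67  0.56  2.31  2.32  0.53  1.86] 0.0
42 hpre [-0.18  0.6   2.23  2.85  0.43  1.7 ] 0.0
42 h [-0.15  0.62  2.07  2.79  0.29  1.8 ] 0.0
42 hl [-0.15  0.7   2.08  2.87  0.38  1.72] 0.0
45 w [-0.99  0.84  2.21  2.25  0.72  1.68] 0.0
45 wpre [-1.11  0.69  2.31  2.1   0.71  1.74] 0.0
45 wl [-0.99  0.6   2.19  1.96  0.59  2.05] 0.0
45 m [-0.69  0.6   2.35  2.4   0.64  1.75] 0.0
45 hpre [-0.18  0.63  2.26  2.89  0.55  1.66] 0.0
45 h [-0.15  0.64  2.1   2.85  0.39  1.73] 0.0
45 hl [-0.15  0.72  2.11  2.9   0.48  1.67] 0.0
```

```bash
cat >> kin.py <<'E'
def screw(qa,qb,k,n,start=None):
    p,R=fk(qa,k) if start is None else start; R=Ro.from_matrix(R) if start is None else R
    tp,T=fk(qb,k); T=Ro.from_matrix(T)
    w=(R.inv()*T).as_rotvec()/n
    S=sum((R*Ro.from_rotvec(w*j)).as_matrix() for j in range(n)); d=np.linalg.solve(S,tp-p)
    print('n',n,'r',np.degrees(w).round(2),'cm',(d*100).round(3),'|d|',round(1e3*np.linalg.norm(d),1),'|w|',np.degrees(np.linalg.norm(w)).round(2),'-> tcp',tp.round(3),'grasp',(tp+.164*T.as_matrix()[:,2]).round(3))
E
python3 - <<'E'
from kin import *
k=np.load('k.npy'); q0=np.array(state()['qpos'])
p,R,s=cur(); z=R.as_matrix()[:,2]
A,e=ik(k,p+.164*z-.10*z,0,32.8,q0); print(A.round(3),e)
B,e=ik(k,[.41,-.262,.17],-10.5,42,np.array([-1.05,.62,2.25,2.0,.6,1.85])); print(B.round(3),e)
W=[A+(B-A)*f for f in(0,.25,.5,.75,1)]
for i in range(4): screw(W[i],W[i+1],k,9)
np.save('W.npy',W)
E
```

```text
[-0.159  0.169  1.909  0.178  0.504 -1.861] 5.551115123125783e-16
[-1.155  0.497  2.32   1.787  0.601  2.054] 3.6914915568786455e-14
n 9 r [-0.1   0.87 10.04] cm [-0.227 -1.179  0.481] |d| 12.9 |w| 10.08 -> tcp [ 0.446 -0.035  0.398] grasp [ 0.524 -0.019  0.255]
n 9 r [-1.000e-02  5.600e-01  1.022e+01] cm [-1.148  0.155  0.149] |d| 11.7 |w| 10.23 -> tcp [ 0.413 -0.111  0.352] grasp [ 0.498 -0.086  0.214]
n 9 r [ 0.29  0.92 10.25] cm [ 0.085  1.115 -0.119] |d| 11.2 |w| 10.3 -> tcp [ 0.366 -0.18   0.318] grasp [ 0.467 -0.168  0.19 ]
n 9 r [ 1.36  0.58 10.19] cm [ 1.112 -0.003 -0.274] |d| 11.5 |w| 10.29 -> tcp [ 0.302 -0.242  0.292] grasp [ 0.41  -0.262  0.17 ]
```

apply_moves(
  rows=[
    {"rx": 0,"ry": 0,"rz": 0,"x": 0,"y": 0,"z": -2.5,"grip": 45},
    {"rx": 0,"ry": 0,"rz": 0,"x": 0,"y": 0,"z": -2.5,"grip": 45},
    {"rx": 0,"ry": 0,"rz": 0,"x": 0,"y": 0,"z": -2.5,"grip": 45},
    {"rx": 0,"ry": 0,"rz": 0,"x": 0,"y": 0,"z": -2.5,"grip": 45},
    {"rx": 0,"ry": 0,"rz": 8.4,"x": 0,"y": 0,"z": 0,"grip": 100},
    {"rx": 0,"ry": 0,"rz": 8.4,"x": 0,"y": 0,"z": 0,"grip": 100},
    {"rx": 0,"ry": 0,"rz": 8.4,"x": 0,"y": 0,"z": 0,"grip": 100},
    {"rx": 0,"ry": 0,"rz": 8.4,"x": 0,"y": 0,"z": 0,"grip": 100},
    {"rx": 0,"ry": 0,"rz": 8.4,"x": 0,"y": 0,"z": 0,"grip": 100},
    {"rx": 0,"ry": 0,"rz": 8.4,"x": 0,"y": 0,"z": 0,"grip": 100},
  ],
)

```text
t: 17.3
ee_pos: [0.4652, 0.0484, 0.4594]
tool_rot: [2.678, 0.35, 2.172]
force: [-0.1, -0.5, 0.3]
gripper_width: 0.0792
grip_force: 0.0
```

Run:
```python
from kin import *
k=np.load('k.npy'); q0=np.array(state()['qpos']); print(q0.round(3))
B=np.load('W.npy')[-1]
W=[q0+(B-q0)*f for f in(0,.25,.5,.75,1)]
for i in range(4): screw(W[i],W[i+1],k,10)
d,dep=capture('scene'); p=pts('scene',dep,np.ones((420,560),bool))
for a in (trace('link','scene')): 
    q=pts('scene',dep,a['mask']); print(a['score'],np.median(q,0).round(3),np.percentile(q,[2,98],axis=0).round(3).tolist())
save('v3',cv2.resize(d[140:260,250:390],None,fx=4,fy=4))
```

```text
[-0.159  0.17   1.911  0.18   0.5   -0.977]
n 10 r [0.48 0.6  7.77] cm [-0.877 -0.581  0.424] |d| 11.3 |w| 7.81 -> tcp [ 0.446 -0.035  0.397] grasp [ 0.524 -0.02   0.254]
n 10 r [0.26 0.42 7.93] cm [-0.768  0.658  0.134] |d| 10.2 |w| 7.94 -> tcp [ 0.412 -0.111  0.352] grasp [ 0.498 -0.086  0.214]
n 10 r [0.5  0.67 7.96] cm [ 0.406  0.887 -0.101] |d| 9.8 |w| 8.0 -> tcp [ 0.366 -0.18   0.318] grasp [ 0.467 -0.168  0.19 ]
n 10 r [1.24 0.36 7.9 ] cm [ 0.963 -0.131 -0.238] |d| 10.0 |w| 8.01 -> tcp [ 0.302 -0.242  0.292] grasp [ 0.41  -0.262  0.17 ]
0.8 [0.396 0.318 0.013] [[0.34, 0.274, -0.002], [0.449, 0.347, 0.044]]
0.59 [0.645 0.047 0.199] [[0.62, 0.02, 0.149], [0.653, 0.074, 0.267]]
```

apply_moves(
  rows=[
    {"rx": 0.48,"ry": 0.6,"rz": 7.77,"x": -0.88,"y": -0.58,"z": 0.42,"grip": 100},
    {"rx": 0.48,"ry": 0.6,"rz": 7.77,"x": -0.88,"y": -0.58,"z": 0.42,"grip": 100},
    {"rx": 0.48,"ry": 0.6,"rz": 7.77,"x": -0.88,"y": -0.58,"z": 0.42,"grip": 100},
    {"rx": 0.48,"ry": 0.6,"rz": 7.77,"x": -0.88,"y": -0.58,"z": 0.42,"grip": 100},
    {"rx": 0.48,"ry": 0.6,"rz": 7.77,"x": -0.88,"y": -0.58,"z": 0.42,"grip": 100},
    {"rx": 0.48,"ry": 0.6,"rz": 7.77,"x": -0.88,"y": -0.58,"z": 0.42,"grip": 100},
    {"rx": 0.48,"ry": 0.6,"rz": 7.77,"x": -0.88,"y": -0.58,"z": 0.42,"grip": 100},
    {"rx": 0.48,"ry": 0.6,"rz": 7.77,"x": -0.88,"y": -0.58,"z": 0.42,"grip": 100},
    {"rx": 0.48,"ry": 0.6,"rz": 7.77,"x": -0.88,"y": -0.58,"z": 0.42,"grip": 100},
    {"rx": 0.48,"ry": 0.6,"rz": 7.77,"x": -0.88,"y": -0.58,"z": 0.42,"grip": 100},
  ],
)

```text
t: 18.4
ee_pos: [0.4465, -0.0362, 0.398]
tool_rot: [2.789, -0.368, 0.995]
force: [-0.7, 0.0, 0.3]
gripper_width: 0.087
grip_force: 0.0
```

apply_moves(
  rows=[
    {"rx": 0.26,"ry": 0.42,"rz": 7.93,"x": -0.77,"y": 0.66,"z": 0.13,"grip": 100},
    {"rx": 0.26,"ry": 0.42,"rz": 7.93,"x": -0.77,"y": 0.66,"z": 0.13,"grip": 100},
    {"rx": 0.26,"ry": 0.42,"rz": 7.93,"x": -0.77,"y": 0.66,"z": 0.13,"grip": 100},
    {"rx": 0.26,"ry": 0.42,"rz": 7.93,"x": -0.77,"y": 0.66,"z": 0.13,"grip": 100},
    {"rx": 0.26,"ry": 0.42,"rz": 7.93,"x": -0.77,"y": 0.66,"z": 0.13,"grip": 100},
    {"rx": 0.26,"ry": 0.42,"rz": 7.93,"x": -0.77,"y": 0.66,"z": 0.13,"grip": 100},
    {"rx": 0.26,"ry": 0.42,"rz": 7.93,"x": -0.77,"y": 0.66,"z": 0.13,"grip": 100},
    {"rx": 0.26,"ry": 0.42,"rz": 7.93,"x": -0.77,"y": 0.66,"z": 0.13,"grip": 100},
    {"rx": 0.26,"ry": 0.42,"rz": 7.93,"x": -0.77,"y": 0.66,"z": 0.13,"grip": 100},
    {"rx": 0.26,"ry": 0.42,"rz": 7.93,"x": -0.77,"y": 0.66,"z": 0.13,"grip": 100},
  ],
)

```text
t: 19.4
ee_pos: [0.4132, -0.1122, 0.3528]
tool_rot: [-2.74, -0.417, -0.53]
force: [0.9, 0.2, 0.1]
gripper_width: 0.0872
grip_force: 0.0
```

Run:
```python
from kin import *
k=np.load('k.npy'); q0=np.array(state()['qpos']); print(q0.round(3)); show()
B=np.load('W.npy')[-1]
W=[q0+(B-q0)*f for f in(0,.5,1)]
for i in range(2): screw(W[i],W[i+1],k,10)
```

```text
[-0.66   0.332  2.112  0.975  0.555  0.542]
t 19.4 grasp [ 0.4984 -0.0878  0.2148] psi -200.61 tilt 32.71 roll -20.5 w 0.0872 gf 0.0 F [0.85 0.2  0.12]
n 10 r [0.51 0.68 7.97] cm [ 0.393  0.889 -0.098] |d| 9.8 |w| 8.01 -> tcp [ 0.366 -0.181  0.319] grasp [ 0.467 -0.168  0.191]
n 10 r [1.24 0.37 7.91] cm [ 0.962 -0.12  -0.237] |d| 10.0 |w| 8.02 -> tcp [ 0.302 -0.242  0.292] grasp [ 0.41  -0.262  0.17 ]
```

Tracks exactly; continue.

apply_moves(
  rows=[
    {"rx": 0.51,"ry": 0.68,"rz": 7.97,"x": 0.39,"y": 0.89,"z": -0.1,"grip": 100},
    {"rx": 0.51,"ry": 0.68,"rz": 7.97,"x": 0.39,"y": 0.89,"z": -0.1,"grip": 100},
    {"rx": 0.51,"ry": 0.68,"rz": 7.97,"x": 0.39,"y": 0.89,"z": -0.1,"grip": 100},
    {"rx": 0.51,"ry": 0.68,"rz": 7.97,"x": 0.39,"y": 0.89,"z": -0.1,"grip": 100},
    {"rx": 0.51,"ry": 0.68,"rz": 7.97,"x": 0.39,"y": 0.89,"z": -0.1,"grip": 100},
    {"rx": 0.51,"ry": 0.68,"rz": 7.97,"x": 0.39,"y": 0.89,"z": -0.1,"grip": 100},
    {"rx": 0.51,"ry": 0.68,"rz": 7.97,"x": 0.39,"y": 0.89,"z": -0.1,"grip": 100},
    {"rx": 0.51,"ry": 0.68,"rz": 7.97,"x": 0.39,"y": 0.89,"z": -0.1,"grip": 100},
    {"rx": 0.51,"ry": 0.68,"rz": 7.97,"x": 0.39,"y": 0.89,"z": -0.1,"grip": 100},
    {"rx": 0.51,"ry": 0.68,"rz": 7.97,"x": 0.39,"y": 0.89,"z": -0.1,"grip": 100},
  ],
)

```text
t: 20.4
ee_pos: [0.3659, -0.181, 0.3188]
tool_rot: [-2.511, 0.257, -1.782]
force: [-0.1, 0.6, -0.2]
gripper_width: 0.0868
grip_force: 0.0
```

apply_moves(
  rows=[
    {"rx": 1.24,"ry": 0.37,"rz": 7.91,"x": 0.96,"y": -0.12,"z": -0.24,"grip": 100},
    {"rx": 1.24,"ry": 0.37,"rz": 7.91,"x": 0.96,"y": -0.12,"z": -0.24,"grip": 100},
    {"rx": 1.24,"ry": 0.37,"rz": 7.91,"x": 0.96,"y": -0.12,"z": -0.24,"grip": 100},
    {"rx": 1.24,"ry": 0.37,"rz": 7.91,"x": 0.96,"y": -0.12,"z": -0.24,"grip": 100},
    {"rx": 1.24,"ry": 0.37,"rz": 7.91,"x": 0.96,"y": -0.12,"z": -0.24,"grip": 100},
    {"rx": 1.24,"ry": 0.37,"rz": 7.91,"x": 0.96,"y": -0.12,"z": -0.24,"grip": 100},
    {"rx": 1.24,"ry": 0.37,"rz": 7.91,"x": 0.96,"y": -0.12,"z": -0.24,"grip": 100},
    {"rx": 1.24,"ry": 0.37,"rz": 7.91,"x": 0.96,"y": -0.12,"z": -0.24,"grip": 100},
    {"rx": 1.24,"ry": 0.37,"rz": 7.91,"x": 0.96,"y": -0.12,"z": -0.24,"grip": 100},
    {"rx": 1.24,"ry": 0.37,"rz": 7.91,"x": 0.96,"y": -0.12,"z": -0.24,"grip": 100},
  ],
)

```text
t: 21.4
ee_pos: [0.3021, -0.2418, 0.2923]
tool_rot: [-3.14, 0.733, 2.959]
force: [0.5, 0.2, 0.0]
gripper_width: 0.0871
grip_force: 0.0
```

Run:
```python
from w import *
print(np.array(state()['qpos']).round(3)); show()
p,R,s=cur(); im,d=capture('wrist')
for m in trace('weight_grip','wrist')+trace('weight','wrist'): print('net',round(m['score'],2),np.round(m['at'][::-1]),m['mask'].sum())
O=np.array([.5106,-.2835,.094]);Rz=Ro.from_euler('z',-10.5,degrees=True)
for X in [(-.022,0,-.012),(-.022,0,-.03),(-.022,0,-.048),(0,0,.014),(0,0,-.062),(0,.024,-.062),(0,-.024,-.062)]: print(X,proj(O+Rz.apply(X),p,R))
np.savez('w5.npz',im=im,d=d,p=p,R=R.as_matrix())
G=np.array([.489,-.2795,.064]);T=Rt(-10.5,42).as_matrix()
path([(G-.05*T[:,2],-10.5,42,5),(G,-10.5,42,5)])
```

```text
[-1.156  0.495  2.321  1.785  0.601  2.054]
t 21.4 grasp [ 0.4099 -0.262   0.1704] psi -10.519999999999996 tilt 41.99 roll -0.08 w 0.0871 gf 0.0 F [0.51 0.18 0.01]
net 0.85 [190. 187.] 2609
net 0.57 [275. 173.] 2780
net 0.75 [194. 187.] 2740
net 0.73 [273. 171.] 2793
(-0.022, 0, -0.012) [273.5 207.8]
(-0.022, 0, -0.03) [273.6 190.2]
(-0.022, 0, -0.048) [273.8 173.7]
(0, 0, 0.014) [273.6 246. ]
(0, 0, -0.062) [274.1 175.4]
(0, 0.024, -0.062) [298.2 175.4]
(0, -0.024, -0.062) [250.  175.5]
n 5 rows: r [ 0.01 -0.01  0.07] shift cm [ 0.221 -0.07   1.665] |d|mm 16.8 |w| 0.07
n 5 rows: r [0. 0. 0.] shift cm [-0.  0.  1.] |d|mm 10.0 |w| 0.0
```

apply_moves(
  rows=[
    {"rx": 0,"ry": 0,"rz": 0.07,"x": 0.22,"y": -0.07,"z": 1.66,"grip": 60},
    {"rx": 0,"ry": 0,"rz": 0.07,"x": 0.22,"y": -0.07,"z": 1.66,"grip": 60},
    {"rx": 0,"ry": 0,"rz": 0.07,"x": 0.22,"y": -0.07,"z": 1.66,"grip": 60},
    {"rx": 0,"ry": 0,"rz": 0.07,"x": 0.22,"y": -0.07,"z": 1.66,"grip": 60},
    {"rx": 0,"ry": 0,"rz": 0.07,"x": 0.22,"y": -0.07,"z": 1.66,"grip": 60},
    {"rx": 0,"ry": 0,"rz": 0,"x": 0,"y": 0,"z": 0,"grip": 60},
    {"rx": 0,"ry": 0,"rz": 0,"x": 0,"y": 0,"z": 0,"grip": 60},
    {"rx": 0,"ry": 0,"rz": 0,"x": 0,"y": 0,"z": 0,"grip": 60},
    {"rx": 0,"ry": 0,"rz": 0,"x": 0,"y": 0,"z": 0,"grip": 60},
    {"rx": 0,"ry": 0,"rz": 0,"x": 0,"y": 0,"z": 0,"grip": 60},
  ],
)

```text
t: 22.55
ee_pos: [0.348, -0.253, 0.2239]
tool_rot: [3.138, 0.733, 2.953]
force: [-0.6, -0.2, 0.2]
gripper_width: 0.0525
grip_force: 0.0
```

Run:
```python
from w import *
show()
p,R,s=cur(); im,d=capture('wrist')
O=np.array([.5106,-.2835,.094]);Rz=Ro.from_euler('z',-10.5,degrees=True)
for X in [(-.022,0,-.012),(-.022,0,-.03),(-.022,0,-.048),(0,0,.014),(0,0,-.062),(0,.024,-.062),(0,-.024,-.062)]:
    u=proj(O+Rz.apply(X),p,R); print(X,u); cv2.drawMarker(im,(int(u[0]),int(u[1])),(255,0,255),0,9,1)
save('w5',cv2.resize(im[100:360,140:430],None,fx=2.3,fy=2.3))
G=np.array([.489,-.2795,.064]); path([(G,-10.5,42,6)])
```

```text
t 22.55 grasp [ 0.4559 -0.2729  0.102 ] psi -10.629999999999995 tilt 42.01 roll 0.16 w 0.0525 gf 0.0 F [-0.63 -0.25  0.23]
(-0.022, 0, -0.012) [275.7 264.2]
(-0.022, 0, -0.03) [275.6 238.3]
(-0.022, 0, -0.048) [275.6 214.3]
(0, 0, 0.014) [276.  311.6]
(0, 0, -0.062) [275.8 212.1]
(0, 0.024, -0.062) [307.3 212. ]
(0, -0.024, -0.062) [244.3 212.3]
n 6 rows: r [ 0.01  0.   -0.04] shift cm [ 0.005 -0.006  0.845] |d|mm 8.5 |w| 0.04
```

View pics/w5.png

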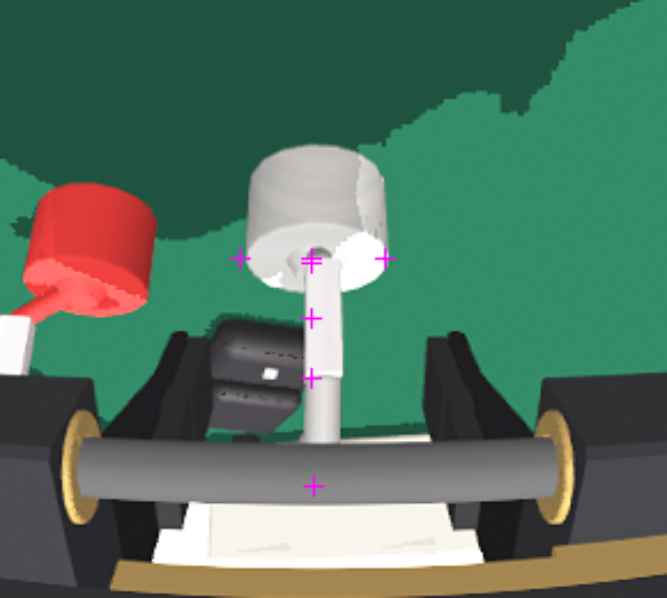

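apply_moves(
  force=60,
  rows=[
    {"rx": 0,"ry": 0,"rz": 0,"x": 0,"y": 0.03,"z": 0.845,"grip": 60},
    {"rx": 0,"ry": 0,"rz": 0,"x": 0,"y": 0.03,"z": 0.845,"grip": 60},
    {"rx": 0,"ry": 0,"rz": 0,"x": 0,"y": 0.03,"z": 0.845,"grip": 60},
    {"rx": 0,"ry": 0,"rz": 0,"x": 0,"y": 0.03,"z": 0.845,"grip": 60},
    {"rx": 0,"ry": 0,"rz": 0,"x": 0,"y": 0.03,"z": 0.845,"grip": 60},
    {"rx": 0,"ry": 0,"rz": 0,"x": 0,"y": 0.03,"z": 0.845,"grip": 60},
    {"rx": 0,"ry": 0,"rz": 0,"x": 0,"y": 0,"z": 0,"grip": 60},
    {"rx": 0,"ry": 0,"rz": 0,"x": 0,"y": 0,"z": 0,"grip": 0},
    {"rx": 0,"ry": 0,"rz": 0,"x": 0,"y": 0,"z": 0,"grip": 0},
    {"rx": 0,"ry": 0,"rz": 0,"x": 0,"y": 0,"z": 0,"grip": 0},
  ],
)

```text
t: 23.6
ee_pos: [0.3817, -0.2573, 0.1858]
tool_rot: [3.137, 0.733, 2.952]
force: [0.2, -0.3, -0.8]
gripper_width: 0.0352
grip_force: 0.0
```

apply_moves(
  rows=[
    {"rx": 0,"ry": 0,"rz": 0,"x": 0,"y": 0,"z": 0,"grip": 0},
    {"rx": 0,"ry": 0,"rz": 0,"x": 0,"y": 0,"z": 0,"grip": 0},
    {"rx": 0,"ry": 0,"rz": 0,"x": 0,"y": 0,"z": 0,"grip": 0},
    {"rx": 0,"ry": 0,"rz": 0,"x": 0,"y": 0,"z": 0,"grip": 0},
    {"rx": 0,"ry": 0,"rz": 0,"x": 0,"y": 0,"z": 0,"grip": 0},
    {"rx": 0,"ry": 0,"rz": 0,"x": 0,"y": 0,"z": 0,"grip": 0},
    {"rx": 0,"ry": 0,"rz": 0,"x": -0.33,"y": 0,"z": -0.37,"grip": 0},
    {"rx": 0,"ry": 0,"rz": 0,"x": -0.67,"y": 0,"z": -0.74,"grip": 0},
    {"rx": 0,"ry": 0,"rz": 0,"x": -0.67,"y": 0,"z": -0.74,"grip": 0},
    {"rx": 0,"ry": 0,"rz": 0,"x": -0.67,"y": 0,"z": -0.74,"grip": 0},
  ],
)

```text
t: 24.6
ee_pos: [0.3816, -0.2571, 0.2207]
tool_rot: [3.136, 0.73, 2.952]
force: [0.9, -0.6, -3.2]
gripper_width: 0.0095
grip_force: 59.0
```

Run:
```python
from kin import *
show();F(3); k=np.load('k.npy'); print(np.array(state()['qpos']).round(3))
# hanging link pose now
for cam in('scene','side'):
    im,dep=capture(cam)
    p=pts(cam,dep,np.ones((420,560),bool))
    q=p[((p>[.60,.0,.135])&(p<[.67,.1,.215])).all(1)]
    print(cam,len(q),np.percentile(q,[1,50,99],axis=0).round(4).tolist())
    for z in np.arange(.145,.215,.01):
        s=q[abs(q[:,2]-z)<.005]
        if len(s)>3: print('  ',round(z,3),len(s),s.mean(0).round(4),np.percentile(s[:,:2],[3,97],axis=0).round(4).tolist())
path([([.50,-.15,.14],-5,42,6),([.545,.047,.138],0,42,8)])
```

```text
t 24.6 grasp [ 0.4893 -0.2768  0.0985] psi -10.629999999999995 tilt 41.85 roll 0.25 w 0.0095 gf 58.964035418393905 F [ 0.93 -0.61 -3.18]
F mean [ 0.47 -0.11 -2.23] sd [0.35 0.36 1.07]
[-0.97   0.709  2.181  2.092  0.578  1.904]
scene 302 [[0.6215, 0.0193, 0.1488], [0.6456, 0.0463, 0.1845], [0.6531, 0.0746, 0.2132]]
   0.145 9 [0.6494 0.0408 0.1486] [[0.6485, 0.0226], [0.6515, 0.0704]]
   0.155 75 [0.6493 0.0464 0.1533] [[0.6451, 0.0207], [0.6533, 0.0741]]
   0.165 25 [0.6485 0.0426 0.1647] [[0.6454, 0.0199], [0.6515, 0.0737]]
   0.175 28 [0.6471 0.0452 0.175 ] [[0.6442, 0.0196], [0.6495, 0.0733]]
   0.185 32 [0.6451 0.047  0.1854] [[0.6422, 0.0192], [0.6483, 0.0749]]
   0.195 48 [0.6437 0.0489 0.1964] [[0.6407, 0.0214], [0.6464, 0.0742]]
   0.205 75 [0.6381 0.0474 0.2026] [[0.6242, 0.0239], [0.646, 0.0711]]
   0.215 10 [0.6217 0.047  0.2122] [[0.6169, 0.0429], [0.6246, 0.0514]]
side 205 [[0.6102, 0.024, 0.1503], [0.6403, 0.0521, 0.1957], [0.6485, 0.0771, 0.214]]
   0.155 48 [0.644  0.0472 0.154 ] [[0.6412, 0.0255], [0.6486, 0.0756]]
   0.165 19 [0.6429 0.05   0.1648] [[0.64, 0.0256], [0.6459, 0.0767]]
   0.175 12 [0.6416 0.0677 0.1756] [[0.6382, 0.0297], [0.6446, 0.0772]]
   0.185 13 [0.6399 0.0671 0.1856] [[0.6365, 0.0252], [0.6439, 0.0771]]
   0.195 32 [0.6378 0.0551 0.1968] [[0.6324, 0.0234], [0.6427, 0.0753]]
   0.205 69 [0.6329 0.051  0.2032] [[0.6129, 0.0292], [0.6421, 0.0722]]
   0.215 10 [0.6133 0.0518 0.2132] [[0.6091, 0.047], [0.6196, 0.0549]]
n 6 rows: r [-0.6  -0.01 -0.72] shift cm [-0.361  1.952 -0.602] |d|mm 20.7 |w| 0.94
n 8 rows: r [-0.42  0.   -0.46] shift cm [-0.312  2.368  0.314] |d|mm 24.1 |w| 0.62
```

Run:
```python
from kin import *
k=np.load('k.npy'); q=np.array(state()['qpos'])
st=path([([.50,-.12,.135],-5,44,9),([.550,.0475,.1355],0,46,9)])
for g,psi,t in(([.50,-.12,.135],-5,44),([.550,.0475,.1355],0,46),([.624,.0475,.1355],0,46),([.612,.0475,.11],0,42)):
    q,e=ik(k,g,psi,t,q);print(q.round(3),round(e,4))
```

```text
n 9 rows: r [-0.41 -0.23 -0.47] shift cm [-0.113  1.629 -0.386] |d|mm 16.8 |w| 0.67
n 9 rows: r [-0.39 -0.22 -0.39] shift cm [-0.27   1.774  0.325] |d|mm 18.2 |w| 0.6
[-0.683  0.639  2.347  2.435  0.644  1.716] 0.0
[-0.187  0.651  2.275  2.899  0.592  1.642] 0.0
[-0.153  0.655  2.087  2.864  0.412  1.719] 0.0
[-0.152  0.684  2.085  2.856  0.368  1.725] 0.0
```

apply_moves(
  rows=[
    {"rx": -0.41,"ry": -0.23,"rz": -0.47,"x": -0.113,"y": 1.63,"z": -0.386,"grip": 0},
    {"rx": -0.41,"ry": -0.23,"rz": -0.47,"x": -0.113,"y": 1.63,"z": -0.386,"grip": 0},
    {"rx": -0.41,"ry": -0.23,"rz": -0.47,"x": -0.113,"y": 1.63,"z": -0.386,"grip": 0},
    {"rx": -0.41,"ry": -0.23,"rz": -0.47,"x": -0.113,"y": 1.63,"z": -0.386,"grip": 0},
    {"rx": -0.41,"ry": -0.23,"rz": -0.47,"x": -0.113,"y": 1.63,"z": -0.386,"grip": 0},
    {"rx": -0.41,"ry": -0.23,"rz": -0.47,"x": -0.113,"y": 1.63,"z": -0.386,"grip": 0},
    {"rx": -0.41,"ry": -0.23,"rz": -0.47,"x": -0.113,"y": 1.63,"z": -0.386,"grip": 0},
    {"rx": -0.41,"ry": -0.23,"rz": -0.47,"x": -0.113,"y": 1.63,"z": -0.386,"grip": 0},
    {"rx": -0.41,"ry": -0.23,"rz": -0.47,"x": -0.113,"y": 1.63,"z": -0.386,"grip": 0},
    {"rx": 0,"ry": 0,"rz": 0,"x": 0,"y": 0,"z": 0,"grip": 0},
  ],
)

```text
t: 25.85
ee_pos: [0.3858, -0.1081, 0.253]
tool_rot: [3.139, 0.766, 3.055]
force: [-0.4, -0.4, -2.0]
gripper_width: 0.0092
grip_force: 59.0
```

apply_moves(
  rows=[
    {"rx": -0.39,"ry": -0.22,"rz": -0.39,"x": -0.27,"y": 1.77,"z": 0.325,"grip": 0},
    {"rx": -0.39,"ry": -0.22,"rz": -0.39,"x": -0.27,"y": 1.77,"z": 0.325,"grip": 0},
    {"rx": -0.39,"ry": -0.22,"rz": -0.39,"x": -0.27,"y": 1.77,"z": 0.325,"grip": 0},
    {"rx": -0.39,"ry": -0.22,"rz": -0.39,"x": -0.27,"y": 1.77,"z": 0.325,"grip": 0},
    {"rx": -0.39,"ry": -0.22,"rz": -0.39,"x": -0.27,"y": 1.77,"z": 0.325,"grip": 0},
    {"rx": -0.39,"ry": -0.22,"rz": -0.39,"x": -0.27,"y": 1.77,"z": 0.325,"grip": 0},
    {"rx": -0.39,"ry": -0.22,"rz": -0.39,"x": -0.27,"y": 1.77,"z": 0.325,"grip": 0},
    {"rx": -0.39,"ry": -0.22,"rz": -0.39,"x": -0.27,"y": 1.77,"z": 0.325,"grip": 0},
    {"rx": -0.39,"ry": -0.22,"rz": -0.39,"x": -0.27,"y": 1.77,"z": 0.325,"grip": 0},
    {"rx": 0,"ry": 0,"rz": 0,"x": 0,"y": 0,"z": 0,"grip": 0},
  ],
)

```text
t: 26.85
ee_pos: [0.4328, 0.0481, 0.2493]
tool_rot: [3.141, 0.803, -3.141]
force: [-0.5, 0.1, -1.2]
gripper_width: 0.0094
grip_force: 59.0
```

Run:
```python
from kin import *
show();F(4)
path([([.6235,.0475,.1355],0,46,8)])
for cam in('scene','side'):
    im,dep=capture(cam)
    p=pts(cam,dep,np.ones((420,560),bool))
    q=p[((p>[.56,.02,.10])&(p<[.615,.08,.20])).all(1)]
    q=q[q[:,0]>.565]
    for x0 in np.arange(.565,.615,.005):
        s=q[(q[:,0]>=x0)&(q[:,0]<x0+.005)]
        if len(s)>2: print(cam,round(x0,3),len(s),np.percentile(s[:,1:],[3,50,97],axis=0).round(3).tolist())
    q=p[((p>[.625,.0,.135])&(p<[.67,.1,.165])).all(1)]
    print(' bar',len(q),np.percentile(q,[2,50,98],axis=0).round(4).tolist())
```

```text
t 26.85 grasp [0.5508 0.0483 0.1354] psi 0.0799999999999983 tilt 46.03 roll 0.02 w 0.0094 gf 58.96352046004722 F [-0.47  0.13 -1.19]
F mean [-0.2   0.1  -2.36] sd [0.47 0.26 0.71]
n 8 rows: r [-0.01 -0.   -0.02] shift cm [-0.635  0.017  0.659] |d|mm 9.2 |w| 0.02
scene 0.565 34 [[0.027, 0.103], [0.042, 0.111], [0.062, 0.134]]
scene 0.57 19 [[0.03, 0.103], [0.051, 0.109], [0.064, 0.178]]
scene 0.575 24 [[0.029, 0.102], [0.045, 0.106], [0.065, 0.132]]
scene 0.58 25 [[0.029, 0.103], [0.042, 0.106], [0.059, 0.175]]
scene 0.585 12 [[0.039, 0.106], [0.044, 0.11], [0.062, 0.174]]
scene 0.595 7 [[0.039, 0.101], [0.051, 0.102], [0.058, 0.104]]
scene 0.6 12 [[0.033, 0.101], [0.043, 0.102], [0.053, 0.106]]
 bar 98 [[0.6452, 0.02, 0.1483], [0.6495, 0.0437, 0.1529], [0.6535, 0.0742, 0.1639]]
side 0.565 42 [[0.035, 0.103], [0.051, 0.129], [0.067, 0.18]]
side 0.57 36 [[0.022, 0.102], [0.053, 0.107], [0.067, 0.179]]
side 0.575 42 [[0.023, 0.103], [0.048, 0.109], [0.068, 0.178]]
side 0.58 40 [[0.027, 0.101], [0.048, 0.106], [0.065, 0.176]]
side 0.585 30 [[0.027, 0.102], [0.047, 0.105], [0.065, 0.176]]
side 0.59 26 [[0.03, 0.1], [0.047, 0.106], [0.063, 0.108]]
side 0.595 11 [[0.037, 0.104], [0.05, 0.106], [0.054, 0.108]]
 bar 60 [[0.6406, 0.0258, 0.1497], [0.6434, 0.0449, 0.1548], [0.6488, 0.0763, 0.1645]]
```

apply_moves(
  rows=[
    {"rx": 0,"ry": 0,"rz": 0,"x": -0.635,"y": 0,"z": 0.655,"grip": 0},
    {"rx": 0,"ry": 0,"rz": 0,"x": -0.635,"y": 0,"z": 0.655,"grip": 0},
    {"rx": 0,"ry": 0,"rz": 0,"x": -0.635,"y": 0,"z": 0.655,"grip": 0},
    {"rx": 0,"ry": 0,"rz": 0,"x": -0.635,"y": 0,"z": 0.655,"grip": 0},
    {"rx": 0,"ry": 0,"rz": 0,"x": -0.635,"y": 0,"z": 0.655,"grip": 0},
    {"rx": 0,"ry": 0,"rz": 0,"x": -0.635,"y": 0,"z": 0.655,"grip": 0},
    {"rx": 0,"ry": 0,"rz": 0,"x": -0.635,"y": 0,"z": 0.655,"grip": 0},
    {"rx": 0,"ry": 0,"rz": 0,"x": -0.635,"y": 0,"z": 0.655,"grip": 0},
    {"rx": 0,"ry": 0,"rz": 0,"x": 0,"y": 0,"z": 0,"grip": 0},
    {"rx": 0,"ry": 0,"rz": 0,"x": 0,"y": 0,"z": 0,"grip": 0},
  ],
)

```text
t: 28.15
ee_pos: [0.5052, 0.0471, 0.2499]
tool_rot: [3.141, 0.803, 3.14]
force: [-0.1, 0.4, -2.7]
gripper_width: 0.0092
grip_force: 59.0
```

Run:
```python
from kin import *
show();F(4)
path([([.6215,.048,.1245],0,42.5,8)])
for cam in('scene','side'):
    im,dep=capture(cam)
    p=pts(cam,dep,np.ones((420,560),bool))
    q=p[((p>[.635,.0,.135])&(p<[.69,.1,.195])).all(1)]
    for z in np.arange(.145,.195,.01):
        s=q[abs(q[:,2]-z)<.005]
        if len(s)>2: print(cam,round(z,3),len(s),s.mean(0).round(4),np.percentile(s[:,:2],[3,97],axis=0).round(4).tolist())
```

```text
t 28.15 grasp [0.6232 0.047  0.136 ] psi -0.060000000000002274 tilt 46.01 roll 0.02 w 0.0092 gf 58.96253926379359 F [-0.1   0.4  -2.68]
F mean [-0.21 -0.1  -2.24] sd [0.25 0.62 0.48]
n 8 rows: r [-0.    0.44 -0.01] shift cm [-0.014  0.012  0.092] |d|mm 0.9 |w| 0.44
scene 0.145 11 [0.6487 0.0384 0.1482] [[0.6461, 0.0211], [0.6504, 0.0672]]
scene 0.155 70 [0.6499 0.0474 0.1542] [[0.6455, 0.0202], [0.6542, 0.0741]]
scene 0.165 31 [0.6531 0.0427 0.1651] [[0.6442, 0.02], [0.6646, 0.0736]]
scene 0.175 63 [0.6502 0.0449 0.1753] [[0.639, 0.0197], [0.6613, 0.0731]]
scene 0.185 36 [0.6457 0.0461 0.1849] [[0.6422, 0.0191], [0.6496, 0.0748]]
scene 0.195 13 [0.6441 0.0512 0.1927] [[0.6415, 0.0215], [0.6455, 0.0745]]
side 0.145 4 [0.643  0.0554 0.1482] [[0.6425, 0.0397], [0.6437, 0.0697]]
side 0.155 34 [0.6438 0.0537 0.1544] [[0.6412, 0.0323], [0.6472, 0.0767]]
side 0.165 20 [0.6463 0.0515 0.165 ] [[0.6397, 0.0258], [0.6595, 0.0765]]
side 0.175 36 [0.6451 0.0555 0.1754] [[0.6353, 0.0291], [0.6572, 0.077]]
side 0.185 17 [0.6399 0.0623 0.1843] [[0.6369, 0.0244], [0.6441, 0.0763]]
side 0.195 6 [0.6384 0.0577 0.192 ] [[0.6362, 0.0238], [0.6427, 0.0755]]
```

apply_moves(
  rows=[
    {"rx": 0,"ry": 0.44,"rz": 0,"x": -0.014,"y": 0.01,"z": 0.09,"grip": 0},
    {"rx": 0,"ry": 0.44,"rz": 0,"x": -0.014,"y": 0.01,"z": 0.09,"grip": 0},
    {"rx": 0,"ry": 0.44,"rz": 0,"x": -0.014,"y": 0.01,"z": 0.09,"grip": 0},
    {"rx": 0,"ry": 0.44,"rz": 0,"x": -0.014,"y": 0.01,"z": 0.09,"grip": 0},
    {"rx": 0,"ry": 0.44,"rz": 0,"x": -0.014,"y": 0.01,"z": 0.09,"grip": 0},
    {"rx": 0,"ry": 0.44,"rz": 0,"x": -0.014,"y": 0.01,"z": 0.09,"grip": 0},
    {"rx": 0,"ry": 0.44,"rz": 0,"x": -0.014,"y": 0.01,"z": 0.09,"grip": 0},
    {"rx": 0,"ry": 0.44,"rz": 0,"x": -0.014,"y": 0.01,"z": 0.09,"grip": 0},
    {"rx": 0,"ry": 0,"rz": 0,"x": 0,"y": 0,"z": 0,"grip": 0},
    {"rx": 0,"ry": 0,"rz": 0,"x": 0,"y": 0,"z": 0,"grip": 0},
  ],
)

```text
t: 29.45
ee_pos: [0.5111, 0.0478, 0.2457]
tool_rot: [3.141, 0.742, 3.14]
force: [-0.5, -0.6, -2.5]
gripper_width: 0.0094
grip_force: 59.0
```

Run:
```python
from kin import *
show();F(4)
path([([.613,.048,.122],0,42,6)])
```

```text
t 29.45 grasp [0.622  0.0477 0.1248] psi -0.060000000000002274 tilt 42.53 roll 0.02 w 0.0094 gf 58.96249233446724 F [-0.53 -0.58 -2.52]
F mean [-0.03 -0.28 -2.58] sd [0.33 0.2  0.33]
n 6 rows: r [-0.    0.09 -0.01] shift cm [ 0.116  0.003 -0.066] |d|mm 1.3 |w| 0.09
```

apply_moves(
  rows=[
    {"rx": 0,"ry": 0.09,"rz": 0,"x": 0.116,"y": 0,"z": -0.066,"grip": 0},
    {"rx": 0,"ry": 0.09,"rz": 0,"x": 0.116,"y": 0,"z": -0.066,"grip": 0},
    {"rx": 0,"ry": 0.09,"rz": 0,"x": 0.116,"y": 0,"z": -0.066,"grip": 0},
    {"rx": 0,"ry": 0.09,"rz": 0,"x": 0.116,"y": 0,"z": -0.066,"grip": 0},
    {"rx": 0,"ry": 0.09,"rz": 0,"x": 0.116,"y": 0,"z": -0.066,"grip": 0},
    {"rx": 0,"ry": 0.09,"rz": 0,"x": 0.116,"y": 0,"z": -0.066,"grip": 0},
    {"rx": 0,"ry": 0,"rz": 0,"x": 0,"y": 0,"z": 0,"grip": 0},
    {"rx": 0,"ry": 0,"rz": 0,"x": 0,"y": 0,"z": 0,"grip": 0},
    {"rx": 0,"ry": 0,"rz": 0,"x": 0,"y": 0,"z": 0,"grip": 0},
    {"rx": 0,"ry": 0,"rz": 0,"x": 0,"y": 0,"z": 0,"grip": 0},
  ],
)

```text
t: 30.65
ee_pos: [0.5035, 0.0478, 0.2441]
tool_rot: [3.141, 0.734, 3.14]
force: [0.2, -1.8, -0.2]
gripper_width: 0.0095
grip_force: 59.0
```

Run:
```python
from kin import *
show();F(4)
R=cur()[1]; print('1mm down in tool cm',R.inv().apply([0,0,-.1]).round(3))
```

```text
t 30.65 grasp [0.6133 0.0477 0.1223] psi -0.060000000000002274 tilt 42.04 roll 0.02 w 0.0095 gf 58.96125968094111 F [ 0.2  -1.78 -0.16]
F mean [ 0.06 -0.58  0.19] sd [0.45 0.77 0.23]
1mm down in tool cm [ 0.067 -0.     0.074]
```

apply_moves(
  rows=[
    {"rx": 0,"ry": 0,"rz": 0,"x": 0.034,"y": 0,"z": 0.037,"grip": 0},
    {"rx": 0,"ry": 0,"rz": 0,"x": 0.034,"y": 0,"z": 0.037,"grip": 0},
    {"rx": 0,"ry": 0,"rz": 0,"x": 0.034,"y": 0,"z": 0.037,"grip": 0},
    {"rx": 0,"ry": 0,"rz": 0,"x": 0.034,"y": 0,"z": 0.037,"grip": 0},
    {"rx": 0,"ry": 0,"rz": 0,"x": 0,"y": 0,"z": 0,"grip": 0},
    {"rx": 0,"ry": 0,"rz": 0,"x": 0,"y": 0,"z": 0,"grip": 0},
    {"rx": 0,"ry": 0,"rz": 0,"x": 0,"y": 0,"z": 0,"grip": 0},
    {"rx": 0,"ry": 0,"rz": 0,"x": 0,"y": 0,"z": 0,"grip": 0},
    {"rx": 0,"ry": 0,"rz": 0,"x": 0,"y": 0,"z": 0,"grip": 0},
    {"rx": 0,"ry": 0,"rz": 0,"x": 0,"y": 0,"z": 0,"grip": 0},
  ],
)

```text
t: 31.85
ee_pos: [0.5033, 0.0478, 0.2419]
tool_rot: [3.141, 0.733, 3.14]
force: [-0.0, -0.0, 2.9]
gripper_width: 0.0095
grip_force: 59.0
```

```bash
python3 -c "
from h import *
show();F(3)"
```

```text
t 31.85 grasp [0.613  0.0477 0.12  ] psi -0.060000000000002274 tilt 41.99 roll 0.02 w 0.0095 gf 58.95963413431218 F [-0.05 -0.02  2.86]
F mean [-0.83 -0.21  2.73] sd [0.61 0.13 0.17]
```

apply_moves(
  rows=[
    {"rx": 0,"ry": 0,"rz": 0,"x": 0.034,"y": 0,"z": 0.037,"grip": 0},
    {"rx": 0,"ry": 0,"rz": 0,"x": 0.034,"y": 0,"z": 0.037,"grip": 0},
    {"rx": 0,"ry": 0,"rz": 0,"x": 0.034,"y": 0,"z": 0.037,"grip": 0},
    {"rx": 0,"ry": 0,"rz": 0,"x": 0.034,"y": 0,"z": 0.037,"grip": 0},
    {"rx": 0,"ry": 0,"rz": 0,"x": 0,"y": 0,"z": 0,"grip": 0},
    {"rx": 0,"ry": 0,"rz": 0,"x": 0,"y": 0,"z": 0,"grip": 0},
    {"rx": 0,"ry": 0,"rz": 0,"x": 0,"y": 0,"z": 0,"grip": 0},
    {"rx": 0,"ry": 0,"rz": 0,"x": 0,"y": 0,"z": 0,"grip": 0},
    {"rx": 0,"ry": 0,"rz": 0,"x": 0,"y": 0,"z": 0,"grip": 0},
    {"rx": 0,"ry": 0,"rz": 0,"x": 0,"y": 0,"z": 0,"grip": 0},
  ],
)

```text
t: 33.0
ee_pos: [0.5032, 0.0478, 0.2398]
tool_rot: [3.141, 0.732, 3.14]
force: [-0.8, -0.0, 2.3]
gripper_width: 0.0095
grip_force: 59.0
```

```bash
python3 -c "
from h import *
show();F(3)"
```

```text
t 33.0 grasp [0.6129 0.0477 0.1179] psi -0.06999999999999318 tilt 41.97 roll 0.02 w 0.0095 gf 58.959854918689416 F [-0.82 -0.03  2.32]
F mean [-0.07 -0.16  2.21] sd [0.54 0.49 0.37]
```

Sliding at about 5 N; continue.

apply_moves(
  rows=[
    {"rx": 0,"ry": 0,"rz": 0,"x": 0.034,"y": 0,"z": 0.037,"grip": 0},
    {"rx": 0,"ry": 0,"rz": 0,"x": 0.034,"y": 0,"z": 0.037,"grip": 0},
    {"rx": 0,"ry": 0,"rz": 0,"x": 0.034,"y": 0,"z": 0.037,"grip": 0},
    {"rx": 0,"ry": 0,"rz": 0,"x": 0.034,"y": 0,"z": 0.037,"grip": 0},
    {"rx": 0,"ry": 0,"rz": 0,"x": 0,"y": 0,"z": 0,"grip": 0},
    {"rx": 0,"ry": 0,"rz": 0,"x": 0,"y": 0,"z": 0,"grip": 0},
    {"rx": 0,"ry": 0,"rz": 0,"x": 0,"y": 0,"z": 0,"grip": 0},
    {"rx": 0,"ry": 0,"rz": 0,"x": 0,"y": 0,"z": 0,"grip": 0},
    {"rx": 0,"ry": 0,"rz": 0,"x": 0,"y": 0,"z": 0,"grip": 0},
    {"rx": 0,"ry": 0,"rz": 0,"x": 0,"y": 0,"z": 0,"grip": 0},
  ],
)

```text
t: 34.15
ee_pos: [0.5034, 0.0478, 0.2381]
tool_rot: [3.141, 0.734, 3.14]
force: [0.1, 0.3, 5.0]
gripper_width: 0.0089
grip_force: 59.0
```

```bash
python3 -c "
from h import *
show();F(3)"
```

```text
t 34.15 grasp [0.6132 0.0477 0.1162] psi -0.060000000000002274 tilt 42.04 roll 0.02 w 0.0089 gf 58.95680423533122 F [0.15 0.29 5.02]
F mean [-0.68  0.37  4.99] sd [0.58 0.51 0.09]
```

apply_moves(
  rows=[
    {"rx": 0,"ry": 0,"rz": 0,"x": 0.024,"y": 0,"z": 0.026,"grip": 0},
    {"rx": 0,"ry": 0,"rz": 0,"x": 0.024,"y": 0,"z": 0.026,"grip": 0},
    {"rx": 0,"ry": 0,"rz": 0,"x": 0,"y": 0,"z": 0,"grip": 0},
    {"rx": 0,"ry": 0,"rz": 0,"x": 0,"y": 0,"z": 0,"grip": 0},
    {"rx": 0,"ry": 0,"rz": 0,"x": 0,"y": 0,"z": 0,"grip": 0},
    {"rx": 0,"ry": 0,"rz": 0,"x": 0,"y": 0,"z": 0,"grip": 0},
    {"rx": 0,"ry": 0,"rz": 0,"x": 0,"y": 0,"z": 0,"grip": 0},
    {"rx": 0,"ry": 0,"rz": 0,"x": 0,"y": 0,"z": 0,"grip": 0},
    {"rx": 0,"ry": 0,"rz": 0,"x": 0,"y": 0,"z": 0,"grip": 0},
    {"rx": 0,"ry": 0,"rz": 0,"x": 0,"y": 0,"z": 0,"grip": 0},
  ],
)

```text
t: 35.3
ee_pos: [0.5037, 0.0478, 0.2377]
tool_rot: [3.141, 0.735, 3.14]
force: [-0.5, -0.1, 6.7]
gripper_width: 0.0095
grip_force: 59.0
```

```bash
python3 -c "
from h import *
show();F(3)"
```

```text
t 35.3 grasp [0.6137 0.0477 0.116 ] psi -0.060000000000002274 tilt 42.13 roll 0.02 w 0.0095 gf 58.95316486738011 F [-0.53 -0.13  6.75]
F mean [-1.07  0.05  6.69] sd [0.42 0.14 0.43]
```

apply_moves(
  rows=[
    {"rx": 0,"ry": 0,"rz": 0,"x": 0.02,"y": 0,"z": 0.022,"grip": 0},
    {"rx": 0,"ry": 0,"rz": 0,"x": 0.02,"y": 0,"z": 0.022,"grip": 0},
    {"rx": 0,"ry": 0,"rz": 0,"x": 0.02,"y": 0,"z": 0.022,"grip": 0},
    {"rx": 0,"ry": 0,"rz": 0,"x": 0.02,"y": 0,"z": 0.022,"grip": 0},
    {"rx": 0,"ry": 0,"rz": 0,"x": 0,"y": 0,"z": 0,"grip": 0},
    {"rx": 0,"ry": 0,"rz": 0,"x": 0,"y": 0,"z": 0,"grip": 0},
    {"rx": 0,"ry": 0,"rz": 0,"x": 0,"y": 0,"z": 0,"grip": 0},
    {"rx": 0,"ry": 0,"rz": 0,"x": 0,"y": 0,"z": 0,"grip": 0},
    {"rx": 0,"ry": 0,"rz": 0,"x": 0,"y": 0,"z": 0,"grip": 0},
    {"rx": 0,"ry": 0,"rz": 0,"x": 0,"y": 0,"z": 0,"grip": 0},
  ],
)

```text
t: 36.45
ee_pos: [0.5041, 0.0478, 0.2371]
tool_rot: [3.141, 0.738, 3.14]
force: [-1.2, -0.7, 7.9]
gripper_width: 0.0095
grip_force: 58.9
```

```bash
python3 -c "
from h import *
show();F(4)"
```

```text
t 36.45 grasp [0.6145 0.0477 0.1158] psi -0.04999999999999716 tilt 42.3 roll 0.02 w 0.0095 gf 58.948291446258736 F [-1.17 -0.69  7.9 ]
F mean [-0.47 -0.08  8.53] sd [0.46 0.65 0.42]
```

apply_moves(
  rows=[
    {"rx": 0,"ry": 0,"rz": 0,"x": 0.024,"y": 0,"z": 0.026,"grip": 0},
    {"rx": 0,"ry": 0,"rz": 0,"x": 0.02,"y": 0,"z": 0.022,"grip": 0},
    {"rx": 0,"ry": 0,"rz": 0,"x": 0,"y": 0,"z": 0,"grip": 0},
    {"rx": 0,"ry": 0,"rz": 0,"x": 0,"y": 0,"z": 0,"grip": 0},
    {"rx": 0,"ry": 0,"rz": 0,"x": 0,"y": 0,"z": 0,"grip": 0},
    {"rx": 0,"ry": 0,"rz": 0,"x": 0,"y": 0,"z": 0,"grip": 0},
    {"rx": 0,"ry": 0,"rz": 0,"x": 0,"y": 0,"z": 0,"grip": 0},
    {"rx": 0,"ry": 0,"rz": 0,"x": 0,"y": 0,"z": 0,"grip": 0},
    {"rx": 0,"ry": 0,"rz": 0,"x": 0,"y": 0,"z": 0,"grip": 0},
    {"rx": 0,"ry": 0,"rz": 0,"x": 0,"y": 0,"z": 0,"grip": 0},
  ],
)

```text
t: 37.65
ee_pos: [0.5044, 0.0478, 0.2367]
tool_rot: [3.141, 0.74, 3.14]
force: [-0.5, 1.0, 10.0]
gripper_width: 0.0092
grip_force: 58.9
```

```bash
python3 -c "
from h import *
show();F(6)"
```

```text
t 37.65 grasp [0.6149 0.0477 0.1156] psi -0.04000000000000625 tilt 42.39 roll 0.02 w 0.0092 gf 58.94528199895831 F [-0.48  0.96 10.01]
F mean [-0.69  0.39  9.84] sd [0.73 0.33 0.66]
```

apply_moves(
  rows=[
    {"rx": 0,"ry": 0,"rz": 0,"x": -0.034,"y": 0,"z": -0.037,"grip": 0},
    {"rx": 0,"ry": 0,"rz": 0,"x": -0.034,"y": 0,"z": -0.037,"grip": 0},
    {"rx": 0,"ry": 0,"rz": 0,"x": -0.034,"y": 0,"z": -0.037,"grip": 0},
    {"rx": 0,"ry": 0,"rz": 0,"x": -0.034,"y": 0,"z": -0.037,"grip": 0},
    {"rx": 0,"ry": 0,"rz": 0,"x": -0.034,"y": 0,"z": -0.037,"grip": 0},
    {"rx": 0,"ry": 0,"rz": 0,"x": -0.034,"y": 0,"z": -0.037,"grip": 0},
    {"rx": 0,"ry": 0,"rz": 0,"x": -0.034,"y": 0,"z": -0.037,"grip": 0},
    {"rx": 0,"ry": 0,"rz": 0,"x": 0,"y": 0,"z": 0,"grip": 0},
    {"rx": 0,"ry": 0,"rz": 0,"x": 0,"y": 0,"z": 0,"grip": 0},
    {"rx": 0,"ry": 0,"rz": 0,"x": 0,"y": 0,"z": 0,"grip": 0},
  ],
)

```text
t: 38.95
ee_pos: [0.5031, 0.0478, 0.2386]
tool_rot: [3.141, 0.732, 3.14]
force: [0.4, 0.5, 2.8]
gripper_width: 0.0096
grip_force: 59.0
```

```bash
python3 -c "
from h import *
show();F(4)"
```

```text
t 38.95 grasp [0.6127 0.0477 0.1166] psi -0.060000000000002274 tilt 41.93 roll 0.02 w 0.0096 gf 58.95013791941892 F [0.44 0.52 2.81]
F mean [-0.21  0.07  2.46] sd [0.39 0.27 0.23]
```

apply_moves(
  rows=[
    {"rx": 0,"ry": 0,"rz": 0,"x": -0.034,"y": 0,"z": -0.037,"grip": 0},
    {"rx": 0,"ry": 0,"rz": 0,"x": -0.034,"y": 0,"z": -0.037,"grip": 0},
    {"rx": 0,"ry": 0,"rz": 0,"x": 0,"y": 0,"z": 0,"grip": 0},
    {"rx": 0,"ry": 0,"rz": 0,"x": 0,"y": 0,"z": 0,"grip": 45},
    {"rx": 0,"ry": 0,"rz": 0,"x": 0,"y": 0,"z": 0,"grip": 45},
    {"rx": 0,"ry": 0,"rz": 0,"x": 0,"y": 0,"z": 0,"grip": 45},
    {"rx": 0,"ry": 0,"rz": 0,"x": 0,"y": 0,"z": 0,"grip": 45},
    {"rx": 0,"ry": 0,"rz": 0,"x": 0,"y": 0,"z": 0,"grip": 45},
    {"rx": 0,"ry": 0,"rz": 0,"x": 0,"y": 0,"z": 0,"grip": 45},
    {"rx": 0,"ry": 0,"rz": 0,"x": 0,"y": 0,"z": 0,"grip": 45},
  ],
)

```text
t: 40.15
ee_pos: [0.5033, 0.0478, 0.2399]
tool_rot: [3.141, 0.733, 3.14]
force: [0.2, 0.2, 0.4]
gripper_width: 0.0385
grip_force: 0.0
```

apply_moves(
  rows=[
    {"rx": 0,"ry": 0,"rz": 0,"x": 0,"y": 0,"z": -0.3,"grip": 45},
    {"rx": 0,"ry": 0,"rz": 0,"x": 0,"y": 0,"z": -0.7,"grip": 45},
    {"rx": 0,"ry": 0,"rz": 0,"x": 0,"y": 0,"z": -1,"grip": 45},
    {"rx": 0,"ry": 0,"rz": 0,"x": 0,"y": 0,"z": -1.5,"grip": 45},
    {"rx": 0,"ry": 0,"rz": 0,"x": 0,"y": 0,"z": -1.5,"grip": 45},
    {"rx": 0,"ry": 0,"rz": 0,"x": 0,"y": 0,"z": -1.5,"grip": 45},
    {"rx": 0,"ry": 0,"rz": 0,"x": 0,"y": 0,"z": -1.5,"grip": 45},
    {"rx": 0,"ry": 0,"rz": 0,"x": 0,"y": 0,"z": 0,"grip": 45},
    {"rx": 0,"ry": 0,"rz": 0,"x": 0,"y": 0,"z": 0,"grip": 45},
    {"rx": 0,"ry": 0,"rz": 0,"x": 0,"y": 0,"z": 0,"grip": 45},
  ],
)

```text
t: 41.15
ee_pos: [0.4501, 0.0478, 0.2992]
tool_rot: [3.141, 0.733, 3.14]
force: [-0.2, -0.3, 0.2]
gripper_width: 0.0393
grip_force: 0.0
```

Run:
```python
from h import *
show();F(3)
def look():
  for cam in('scene','side'):
    im,dep=capture(cam); p=pts(cam,dep,np.ones((420,560),bool))
    q=p[((p>[.585,-.0,.03])&(p<[.69,.1,.30])).all(1)]
    for z in (.07,.09,.115,.13,.145,.16,.175,.19,.25):
        s=q[abs(q[:,2]-z)<.006]
        if len(s)>2: print(cam,z,len(s),s.mean(0).round(4),np.percentile(s[:,:2],[3,97],axis=0).round(3).tolist())
look()
a=capture('scene')[1]; 
for i in range(8): capture('wrist')
b=capture('scene')[1]; m=np.abs(a-b)[150:260,270:350]; print('moving px',(m>.01).sum())
```

```text
t 41.15 grasp [0.5599 0.0477 0.1774] psi -0.06999999999999318 tilt 42.01 roll 0.02 w 0.0393 gf 0.0 F [-0.18 -0.26  0.16]
F mean [-0.35 -0.24 -0.28] sd [0.59 0.28 0.32]
scene 0.07 78 [0.6583 0.0469 0.0702] [[0.643, 0.024], [0.665, 0.069]]
scene 0.09 130 [0.6439 0.0486 0.0868] [[0.624, 0.029], [0.661, 0.068]]
scene 0.115 9 [0.6197 0.0486 0.1123] [[0.617, 0.044], [0.621, 0.051]]
scene 0.145 74 [0.6402 0.0481 0.1462] [[0.634, 0.025], [0.652, 0.074]]
scene 0.16 54 [0.6385 0.0492 0.1585] [[0.627, 0.022], [0.647, 0.076]]
scene 0.175 29 [0.6384 0.0504 0.1747] [[0.635, 0.021], [0.642, 0.075]]
scene 0.19 85 [0.6374 0.0473 0.1924] [[0.633, 0.021], [0.641, 0.074]]
scene 0.25 91 [0.6406 0.0476 0.2511] [[0.634, 0.021], [0.652, 0.073]]
side 0.07 66 [0.6323 0.0657 0.0705] [[0.614, 0.046], [0.656, 0.074]]
side 0.09 152 [0.6387 0.0513 0.0866] [[0.618, 0.032], [0.658, 0.07]]
side 0.115 20 [0.6109 0.0531 0.1145] [[0.605, 0.049], [0.617, 0.056]]
side 0.13 23 [0.6093 0.0526 0.1296] [[0.604, 0.048], [0.616, 0.056]]
side 0.145 62 [0.626  0.0528 0.1466] [[0.608, 0.027], [0.638, 0.077]]
side 0.16 51 [0.6303 0.0505 0.1586] [[0.619, 0.025], [0.637, 0.078]]
side 0.175 12 [0.6327 0.0761 0.176 ] [[0.63, 0.072], [0.637, 0.08]]
side 0.19 56 [0.6321 0.0533 0.1929] [[0.626, 0.027], [0.637, 0.078]]
side 0.25 73 [0.6263 0.0525 0.2516] [[0.609, 0.025], [0.648, 0.076]]
moving px 238
```

apply_moves(
  rows=[
    {"rx": 0,"ry": 0,"rz": 0,"x": 0,"y": 0,"z": -1,"grip": 45},
    {"rx": 0,"ry": 0,"rz": 0,"x": 0,"y": 0,"z": -1,"grip": 45},
    {"rx": 0,"ry": 0,"rz": 0,"x": 0,"y": 0,"z": 0,"grip": 45},
    {"rx": 0,"ry": 0,"rz": 0,"x": 0,"y": 0,"z": 0,"grip": 45},
    {"rx": 0,"ry": 0,"rz": 0,"x": 0,"y": 0,"z": 0,"grip": 45},
    {"rx": 0,"ry": 0,"rz": 0,"x": 0,"y": 0,"z": 0,"grip": 45},
    {"rx": 0,"ry": 0,"rz": 0,"x": 0,"y": 0,"z": 0,"grip": 45},
    {"rx": 0,"ry": 0,"rz": 0,"x": 0,"y": 0,"z": 0,"grip": 45},
    {"rx": 0,"ry": 0,"rz": 0,"x": 0,"y": 0,"z": 0,"grip": 45},
    {"rx": 0,"ry": 0,"rz": 0,"x": 0,"y": 0,"z": 0,"grip": 45},
  ],
)

```text
t: 42.9
ee_pos: [0.4364, 0.0478, 0.3141]
tool_rot: [3.141, 0.733, 3.14]
force: [-0.0, -0.7, -0.5]
gripper_width: 0.0389
grip_force: 0.0
```

apply_moves(
  rows=[
    {"rx": 0,"ry": 0,"rz": 0,"x": 0,"y": 0,"z": 0,"grip": 45},
    {"rx": 0,"ry": 0,"rz": 0,"x": 0,"y": 0,"z": 0,"grip": 45},
    {"rx": 0,"ry": 0,"rz": 0,"x": 0,"y": 0,"z": 0,"grip": 45},
    {"rx": 0,"ry": 0,"rz": 0,"x": 0,"y": 0,"z": 0,"grip": 45},
    {"rx": 0,"ry": 0,"rz": 0,"x": 0,"y": 0,"z": 0,"grip": 45},
    {"rx": 0,"ry": 0,"rz": 0,"x": 0,"y": 0,"z": 0,"grip": 45},
    {"rx": 0,"ry": 0,"rz": 0,"x": 0,"y": 0,"z": 0,"grip": 45},
    {"rx": 0,"ry": 0,"rz": 0,"x": 0,"y": 0,"z": 0,"grip": 45},
    {"rx": 0,"ry": 0,"rz": 0,"x": 0,"y": 0,"z": 0,"grip": 45},
    {"rx": 0,"ry": 0,"rz": 0,"x": 0,"y": 0,"z": 0,"grip": 45},
  ],
)

```text
t: 43.9
ee_pos: [0.4364, 0.0479, 0.3142]
tool_rot: [3.141, 0.733, 3.14]
force: [-0.3, 0.5, 0.1]
gripper_width: 0.0391
grip_force: 0.0
```

Run:
```python
from h import *
X=[]
for i in range(10):
    im,dep=capture('scene'); p=pts('scene',dep,np.ones((420,560),bool))
    q=p[((p>[.585,0,.055])&(p<[.69,.1,.10])).all(1)]; l=p[((p>[.585,0,.165])&(p<[.69,.1,.185])).all(1)]
    X.append(np.r_[q.mean(0),l.mean(0)])
print(np.array(X).round(4))
print(robot.sign_off())
```

```text
[[0.6483 0.0466 0.0783 0.6387 0.0519 0.1746]
 [0.6486 0.0465 0.078  0.6383 0.0513 0.1751]
 [0.6488 0.0464 0.0785 0.6382 0.0522 0.1754]
 [0.6487 0.0463 0.0785 0.6385 0.0517 0.1749]
 [0.6487 0.0464 0.0781 0.6386 0.0512 0.1753]
 [0.6487 0.0464 0.0783 0.6381 0.0518 0.1748]
 [0.6487 0.0466 0.0781 0.6386 0.0515 0.1755]
 [0.6487 0.0466 0.0783 0.6385 0.0508 0.175 ]
 [0.6489 0.0466 0.0782 0.6383 0.0518 0.1747]
 [0.6488 0.0468 0.0782 0.6385 0.0514 0.1748]]
the job is handed in; nothing more can be done
None
```

The job is handed in at about 44 s (the verdict was not shown): link and small weight hang still and let go of, after the chain was drawn down to the firm stop and held at about 12 N for over a second; I never moved near the big weight or the mouse, but did not re-measure them.

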